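# Sort the field kit after the shift

### The job

Tidy the mixed kit on the bench: lay each of the two torches in its own long channel of the torch tray, each of the two battery packs flat in its own bay of the charger, and stand the lens, glass up, in the round recess of the lens tray. Either torch or pack may take either place and either end may face either way; each must lie right down on the floor of its place, not on a rim. Set everything down gently without dropping it, and leave the red cup and the standing two-way radio alone.

Things in the scene. Friction and masses are not known exactly. Their poses are not given: they have to be found in the camera images.
- torch_1: A plain black pocket torch lying on the bench: a rod 120 mm long, barrel 28 mm in diameter, with a thicker eight-sided head (34 mm over flats, 32 mm long) at the +x end and a like tail cap (34 mm, 24 mm long) at the other, so it lies level and does not roll. The 64 mm of barrel between them is the place to grip. About 160 g. Origin on its axis at mid-length (17 mm above what it lies on); x along the torch to the head. The two torches are alike.
- torch_2: A plain black pocket torch lying on the bench: a rod 120 mm long, barrel 28 mm in diameter, with a thicker eight-sided head (34 mm over flats, 32 mm long) at the +x end and a like tail cap (34 mm, 24 mm long) at the other, so it lies level and does not roll. The 64 mm of barrel between them is the place to grip. About 160 g. Origin on its axis at mid-length (17 mm above what it lies on); x along the torch to the head. The two torches are alike.
- battery_1: A black block-shaped battery pack, 80 mm (x) by 44 mm (y) by 36 mm high, lying flat; grey panel on top, brass contacts at the +x end. About 280 g. Origin at the centre of its underside, z up. The two packs are alike.
- battery_2: A black block-shaped battery pack, 80 mm (x) by 44 mm (y) by 36 mm high, lying flat; grey panel on top, brass contacts at the +x end. About 280 g. Origin at the centre of its underside, z up. The two packs are alike.
- lens: A black camera lens standing on its end, glass up: a cylinder 62 mm in diameter, 70 mm high, about 320 g. Origin at the centre of its underside, z up.
- torch_tray: Grey tray, 152 mm (x) by 142 mm (y), with two long open channels side by side, each 140 mm (x) by 58 mm (y) inside, running along the tray's x; channel centres at y = +36 mm and -36 mm. Origin at the centre of its underside. Fixed to the bench. Its white floor is 2 mm and all its rims 8 mm above the bench, so fingertips kept 10 mm above the bench clear them.
- charger: Grey battery charger, 116 mm (x) by 162 mm (y), with two rectangular bays side by side, each 100 mm (x) by 66 mm (y) inside, brass contact strips on each floor; bay centres at y = +40 mm and -40 mm. A pack lies in a bay with its length along x. Origin at the centre of its underside. Fixed to the bench. Its white floor is 2 mm and all its rims 8 mm above the bench, so fingertips kept 10 mm above the bench clear them.
- lens_tray: Grey square plate, 116 mm by 116 mm, with one round recess 84 mm in diameter in its middle. Origin at the centre of its underside. Fixed to the bench. Its white floor is 2 mm and all its rims 8 mm above the bench, so fingertips kept 10 mm above the bench clear them.
- cup: Bystander: closed red drinking cup with a white lid, 86 mm across at the lid, 133 mm high, standing at the left. Leave it alone. Origin at the centre of its underside.
- radio: Bystander: black two-way radio standing upright, 36 by 60 mm and 110 mm high with a stub aerial to 190 mm, at the right. Leave it alone. Origin at the centre of its underside.
There are look-alikes about, which are no part of the job. What is shaped like the battery_1 but green is not meant. Of the things that look like the lens, the middle-sized one is meant.

How it is judged:
At the end, for the whole second after the job is handed in: One torch in each channel (within 13 mm along, 14 mm across), one pack in each bay (13 mm), the lens upright in the recess (12.5 mm of its centre); each down on the floor of its place within 3.5 mm, tilted under 0.06 rad (torches 0.08), at rest (((x of torch_1 in the frame of torch_tray between -0.013 and 0.013 m and y of torch_1 in the frame of torch_tray between 0.022 and 0.05 m and z of each of torch_1, torch_2 in the frame of torch_tray below 0.0225 m and angle between torch_1's own x axis and vertical between 1.49 and 1.65 rad and x of torch_2 in the frame of torch_tray between -0.013 and 0.013 m and y of torch_2 in the frame of torch_tray between -0.05 and -0.022 m and angle between torch_2's own x axis and vertical between 1.49 and 1.65 rad) or (x of torch_1 in the frame of torch_tray between -0.013 and 0.013 m and y of torch_1 in the frame of torch_tray between -0.05 and -0.022 m and z of each of torch_1, torch_2 in the frame of torch_tray below 0.0225 m and angle between torch_1's own x axis and vertical between 1.49 and 1.65 rad and x of torch_2 in the frame of torch_tray between -0.013 and 0.013 m and y of torch_2 in the frame of torch_tray between 0.022 and 0.05 m and angle between torch_2's own x axis and vertical between 1.49 and 1.65 rad)) and ((x of battery_1 in the frame of charger between -0.013 and 0.013 m and y of battery_1 in the frame of charger between 0.027 and 0.053 m and z of each of battery_1, battery_2 in the frame of charger below 0.005 m and angle between each of battery_1, battery_2's own z axis and vertical below 0.06 rad and x of battery_2 in the frame of charger between -0.013 and 0.013 m and y of battery_2 in the frame of charger between -0.053 and -0.027 m) or (x of battery_1 in the frame of charger between -0.013 and 0.013 m and y of battery_1 in the frame of charger between -0.053 and -0.027 m and z of each of battery_1, battery_2 in the frame of charger below 0.005 m and angle between each of battery_1, battery_2's own z axis and vertical below 0.06 rad and x of battery_2 in the frame of charger between -0.013 and 0.013 m and y of battery_2 in the frame of charger between 0.027 and 0.053 m)) and horizontal distance between lens and lens_tray below 0.0125 m and z of lens in the frame of lens_tray below 0.005 m and angle between lens's own z axis and vertical below 0.06 rad and linear speed of each of torch_1, torch_2, battery_1, battery_2, lens below 0.02 m/s); the robot touches nothing.
It fails at once if a torch, pack or the lens is dropped or thrown (moves faster than 0.6 m/s while the fingers do not hold it) ((linear speed of torch_1 above 0.6 m/s and contact force between torch_1 and the fingers below 0.05 N) or (linear speed of torch_2 above 0.6 m/s and contact force between torch_2 and the fingers below 0.05 N) or (linear speed of battery_1 above 0.6 m/s and contact force between battery_1 and the fingers below 0.05 N) or (linear speed of battery_2 above 0.6 m/s and contact force between battery_2 and the fingers below 0.05 N) or (linear speed of lens above 0.6 m/s and contact force between lens and the fingers below 0.05 N)).
It fails at once if the cup is disturbed (shifted by more than 30 mm or tipped by more than 0.3 rad) (distance of cup from where it was at the start of the episode above 0.03 m or angle between cup's own z axis and vertical above 0.3 rad).
It fails at once if the radio is disturbed (shifted by more than 30 mm or tipped by more than 0.3 rad) (distance of radio from where it was at the start of the episode above 0.03 m or angle between radio's own z axis and vertical above 0.3 rad).
It also fails if it takes over 115 s, if anything falls off the work surface, if the arm or the gripper's body presses on something with over 40 N, if the wrist force passes 120 N, or if a joint passes its speed limit or range.

### The arm

A 6-joint arm with a two-finger parallel gripper is mounted at the origin on the work surface. World frame = base frame: x ahead of the robot, y to its left, z up, the work surface at z = 0. Lengths are in m, angles in rad, forces in N, time in s.
With the tool pointing down it reaches from about 0.375 to 0.975 m from the base axis. Payload 3.8 kg.
Tool frame: the origin (TCP) lies on the centre line of the jaws, within the pads' length; the fingertips stand 8 mm ahead of it and the grasp point (between the pads) lies 11 mm behind it; z points along the fingers, y is the direction in which the jaws open and shut (so a half turn about z gives the same grasp; the last joint's range is limited). The gripper opens to 85 mm and grips with 20 to 120 N. Pads are 22 mm wide; open, the fingers measure 114 mm over their backs; the gripper's body (76 mm by 85 mm) begins 54 mm behind the grasp point. The pads swing forward as they close: fully open they stand 13 mm farther back than shut.
Start: joints at [1.244, 0.264, 1.604, -0, 1.274, -0.037], TCP at [0.193, 0.647, 0.239] pointing down, gripper open.
Joint ranges: [-2.63, 2.63], [-0.94, 2.18], [0.31, 2.57], [-1.31, 4.45], [0, 2.66], [-2.55, 2.55]. Speed limits (rad/s): [2.57, 2.57, 3.14, 3.14, 3.14, 3.14].

### API

Orientations are given as a rotation vector (axis times angle).
In Python, from workcell import bot gives the robot as it stands.
- The arm moves only by the tool arm_command, never from a script. Its arguments are lists of equal length, an entry for each row: "slide": the shift along the tool's x, y, z in m, a list of three; "angular": the turn, a rotation vector about the tool's x, y, z in degrees, a list of three; "hand": the finger opening in m, from 0 to 0.0854. A call has exactly 8 rows; each row shifts and turns the pose as measured when the row begins, along the tool's axes as they then stand; what a row does not reach is not made up. A row lasts 1/10 s, in which the tool goes at most 50 mm and 8.59 degrees, less where a joint would pass 70% of its speed; a pose out of reach is approached as far as the arm can. A call is refused whole if a number of a shift passes 0.05 or a number of a turn 8.59, either way. A call with a gripper value outside its range is refused whole. The fingers move at their own pace and stop on an object; "squeeze" is the grip in N (left out, the last holds). Time passes only in rows, so rows that do not move let the fingers close, or fill a call up. It gives the time, the measured TCP pose, the force and the opening at its end, in the units of the state.
- bot.read_state(): the state, without advancing time (a new reading comes with each control period).
- bot.read_camera(name): name is "scene" or "top" or "wrist"; returns the picture (384x512x3 uint8, red, green, blue); there is no depth.
- bot.get_calibration(name): a dict with "fx", "fy", "cx", "cy" (pixels), "k1" (the pictures are not rectified: a ray, as slopes to the right and down, at radius r is drawn at 1 + k1 r^2 times it, then the intrinsics apply), "R" (3x3) and "t" (3): a world point X has camera coordinates R X + t. Camera axes: x right, y down, z forward; pixel columns grow to the right and rows downward; lengths in m; the calibration is good to about 2 mm. A picture is of the moment at which its call begins: read the wrist's pose just before it. get_calibration takes no time and is no camera call; for the wrist camera it gives the pose at the moment of the call.
- bot.finish_job(): hands the job in, once; it reports no verdict.
The state is a dict: "time": time; "q": joint angles; "joint_vel": joint speeds; "joint_torque": joint torques, N m; "tool_pos": TCP position; "tcp_rot": TCP orientation; "wrist_force": force on the tool from outside, world axes, zero at the start; "torque": the same for the moment, N m; "width": opening from 0.0 (shut) to 1.0 (fully open).
Only numpy, scipy, OpenCV 4.12 (cv2) and the standard library are available. Lean on these libraries where they do the work, as an engineer would, in place of code of your own. Each camera call takes 0.05 s, during which the arm holds its last target.

## Working session

There is one attempt and no reset: what is moved stays moved. The work goes in short steps, Python scripts to look and compute and a tool call to move; the robot and the scene stay as the last step left them, time stands still between calls to the robot, and variables do not carry over. Pictures are saved under pics/ and viewed, and the job is handed in when it is done.

Besides the shell and the picture viewer there is one more tool, called after "Request:" by a JSON object that holds its "method" and its "body". arm_command: Moves the arm, as the interface text tells. Its arguments: {"type":"object","properties":{"slide":{"type":"array","items":{"type":"array","items":{"type":"number"}}},"angular":{"type":"array","items":{"type":"array","items":{"type":"number"}}},"hand":{"type":"array","items":{"type":"number"}},"squeeze":{"type":"number"}},"required":["slide","angular","hand"]}

```bash
mkdir -p pics; ls
python3 - <<'E'
from workcell import bot
import cv2,json
print(bot.read_state())
for n in ["scene","top","wrist"]:
    c=bot.get_calibration(n); print(n,c)
    im=bot.read_camera(n); cv2.imwrite(f"pics/{n}0.png",cv2.cvtColor(im,cv2.COLOR_RGB2BGR))
E
```

```text
pics
{'time': 0.0, 'q': array([ 1.24408756e+00,  2.64744247e-01,  1.60536369e+00,  1.25585704e-05,
        1.27369573e+00, -3.68883969e-02]), 'joint_vel': array([-0.00050636,  0.00079357,  0.0007048 ,  0.00225028,  0.00033463,
       -0.00038605]), 'joint_torque': array([ 2.13794388e-03, -5.15103507e+01, -3.67323446e+01, -6.08794176e-05,
        1.29722140e-02, -2.68772362e-05]), 'tool_pos': array([0.19266516, 0.64618296, 0.23797357]), 'tcp_rot': array([-0.45360319, -3.10825533,  0.00341195]), 'wrist_force': array([-0.94656978, -0.74821622,  0.90637244]), 'torque': array([ 0.00129217, -0.00364259,  0.00749371]), 'width': 0.994824853304212}
scene {'fx': 359.021234699402, 'fy': 359.021234699402, 'cx': 252.59789551124385, 'cy': 187.5042602830236, 'k1': -0.04846396646605252, 'R': array([[ 0.27611367,  0.96107757,  0.00954756],
       [ 0.71730821, -0.19944764, -0.66759986],
       [-0.63971101,  0.19118199, -0.74445904]]), 't': array([-0.12954817, -0.31197977,  1.34231043])}
top {'fx': 347.5175317975336, 'fy': 347.5175317975336, 'cx': 252.5796212108711, 'cy': 193.48435751473102, 'k1': 0.021035808697404998, 'R': array([[-1.43071566e-03, -9.99973734e-01,  7.10516677e-03],
       [-9.97540861e-01,  9.29283491e-04, -7.00811482e-02],
       [ 7.00727047e-02, -7.18796037e-03, -9.97515989e-01]]), 't': array([-0.01634087,  0.50188614,  1.04822361])}
wrist {'fx': 310.7574517250682, 'fy': 310.7574517250682, 'cx': 256.4226414883776, 'cy': 187.50905138807724, 'k1': -0.004694356391270152, 'R': array([[ 2.85864850e-01,  9.58269823e-01, -4.83989123e-04],
       [ 9.08961814e-01, -2.70995610e-01,  3.16780365e-01],
       [ 3.03429905e-01, -9.09962992e-02, -9.48498796e-01]]), 't': array([-0.67352833, -0.04203495,  0.37844988])}
```

View pics/top0.png

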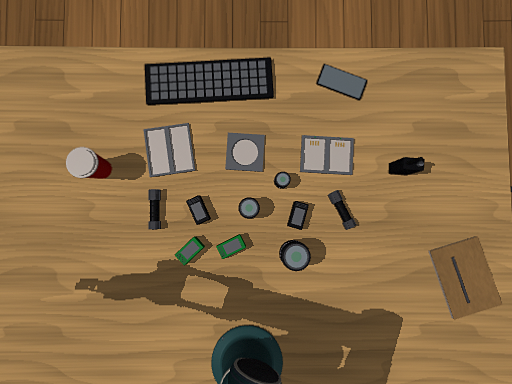

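View pics/scene0.png

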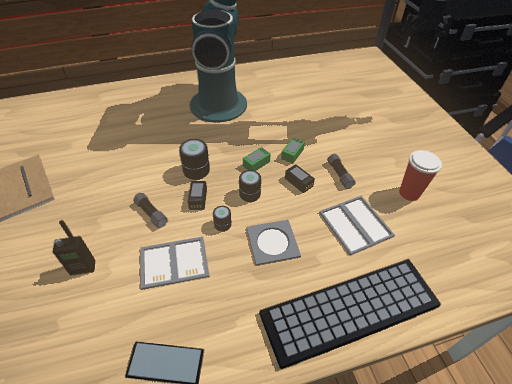

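View pics/wrist0.png

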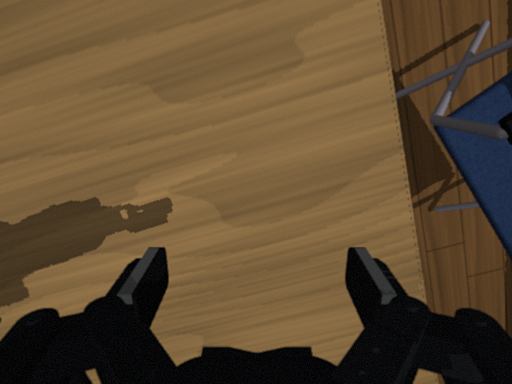

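```bash
cat > h.py <<'E'
import numpy as np, cv2
from scipy.spatial.transform import Rotation as Ro
def parts(c):
    K=np.array([[c['fx'],0,c['cx']],[0,c['fy'],c['cy']],[0,0,1.]]); return K,np.array([c['k1'],0,0,0.]),np.array(c['R']),np.array(c['t'])
def proj(c,X):
    K,d,R,t=parts(c); return cv2.projectPoints(np.atleast_2d(np.array(X,float)),cv2.Rodrigues(R)[0],t,K,d)[0].reshape(-1,2)
def back(c,uv,z):
    K,d,R,t=parts(c); n=cv2.undistortPoints(np.array(uv,float).reshape(-1,1,2),K,d).reshape(-1,2)
    r=np.c_[n,np.ones(len(n))]@R; o=-R.T@t
    return o+r*((z-o[2])/r[:,2])[:,None]
E
python3 - <<'E'
import cv2
im=cv2.imread('pics/top0.png')
c=im[115:280,135:265]; cv2.imwrite('pics/tc1.png',cv2.resize(c,None,fx=4.5,fy=3.6,interpolation=cv2.INTER_CUBIC) if 0 else cv2.resize(c,None,fx=3.6,fy=3.6,interpolation=cv2.INTER_CUBIC))
c=im[115:280,240:370]; cv2.imwrite('pics/tc2.png',cv2.resize(c,None,fx=3.6,fy=3.6,interpolation=cv2.INTER_CUBIC))
E
```

```text
(no output)
```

View pics/tc1.png

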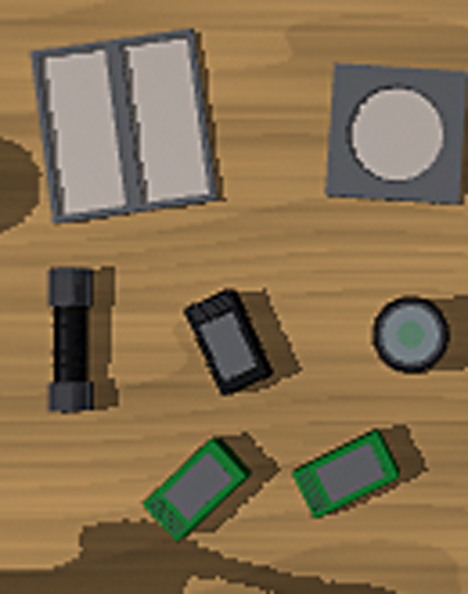

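View pics/tc2.png

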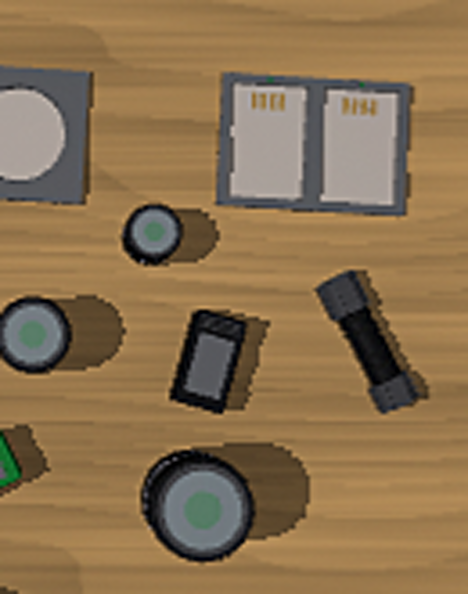

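Run:
```python
from workcell import bot
from h import *
c=bot.get_calibration('top')
def f(p,o): return np.array(p,float)/3.6+np.array(o)-0.36
A=(135,115);B=(240,115)
def rect(name,p,z):
    X=back(c,p,z)[:,:2]; print(name,'ctr',X.mean(0).round(4),'sides',[np.linalg.norm(X[i]-X[(i+1)%4]).round(4) for i in range(4)],'ang0-1',np.degrees(np.arctan2(*(X[1]-X[0])[::-1])).round(1), 'ang1-2',np.degrees(np.arctan2(*(X[2]-X[1])[::-1])).round(1))
rect('ttray',f([(33,52),(194,30),(220,199),(56,222)],A),.008)
rect('ltray',np.r_[f([(335,65)],A),f([(92,72),(87,203)],B),f([(327,196)],A)],.008)
rect('charger',f([(222,73),(412,84),(406,214),(217,204)],B),.008)
rect('bat1',f([(185,309),(234,289),(272,380),(226,396)],A),.036)
rect('bat2',f([(199,310),(247,320),(222,413),(171,398)],B),.036)
rect('torch1',f([(50,268),(92,268),(91,411),(50,411)],A),.017)
rect('torch2',f([(316,291),(355,270),(418,398),(382,413)],B),.017)
for n,p,o in [('lens',[(373,334),(448,334),(411,297),(411,372)],A),('small',[(122,234),(182,234),(152,204),(152,264)],B),('big',[(143,506),(254,506),(200,450),(200,561)],B)]:
    X=back(c,f(p,o),.07)[:,:2];print(n,X.mean(0).round(4),np.linalg.norm(X[0]-X[1]).round(4),np.linalg.norm(X[2]-X[3]).round(4))
for n,p in [('cup',(80,163)),('radio',(405,166))]: print(n,back(c,[p],.12))
w=bot.get_calibration('wrist'); s=bot.read_state()
R,t=np.array(w['R']),np.array(w['t']); Rt=Ro.from_rotvec(s['tcp_rot']).as_matrix()
print('cam in tool',Rt.T@(-R.T@t-s['tool_pos']),'\n',(R@Rt).round(4)); print(Rt.round(3))
```

```text
ttray ctr [0.6401 0.2411] sides [np.float64(0.1403), np.float64(0.1499), np.float64(0.1418), np.float64(0.1499)] ang0-1 -81.9 ang1-2 -170.8
ltray ctr [0.6329 0.0047] sides [np.float64(0.1175), np.float64(0.1148), np.float64(0.1193), np.float64(0.1149)] ang0-1 -93.0 ang1-2 177.6
charger ctr [ 0.6242 -0.2491] sides [np.float64(0.1653), np.float64(0.1139), np.float64(0.1633), np.float64(0.1149)] ang0-1 -93.4 ang1-2 176.2
bat1 ctr [0.451 0.146] sides [np.float64(0.0439), np.float64(0.0825), np.float64(0.0403), np.float64(0.0803)] ang0-1 -67.7 ang1-2 -157.0
bat2 ctr [ 0.4367 -0.1528] sides [np.float64(0.0409), np.float64(0.0804), np.float64(0.0441), np.float64(0.0771)] ang0-1 -101.9 ang1-2 164.3
torch1 ctr [0.4552 0.2827] sides [np.float64(0.0355), np.float64(0.121), np.float64(0.0344), np.float64(0.121)] ang0-1 -90.0 ang1-2 -179.4
torch2 ctr [ 0.4514 -0.2898] sides [np.float64(0.0381), np.float64(0.1203), np.float64(0.0332), np.float64(0.1168)] ang0-1 -61.9 ang1-2 -154.8
lens [ 0.4574 -0.0053] 0.0606 0.0605
small [ 0.5387 -0.1023] 0.0488 0.049
big [ 0.3202 -0.1384] 0.0888 0.0878
cup [[0.57960625 0.46080395 0.12      ]]
radio [[ 0.57100349 -0.44074405  0.12      ]]
cam in tool [ 0.07990986 -0.00090336 -0.13388106] 
 [[-1.000e-04  1.000e+00 -1.600e-03]
 [-9.485e-01 -6.000e-04 -3.169e-01]
 [-3.169e-01  1.500e-03  9.485e-01]]
[[-0.958  0.286 -0.001]
 [ 0.286  0.958 -0.002]
 [ 0.    -0.002 -1.   ]]
```

```bash
cat > p.py <<'E'
from workcell import bot
from h import *
import sys,json
def yawof(s):
    R=Ro.from_rotvec(s['tcp_rot']).as_matrix(); return R,np.degrees(np.arctan2(R[1,0],R[0,0]))
def plan(x,y,z,yaw,n=8,vmax=.045):
    s=bot.read_state(); R,y0=yawof(s); d=np.array([x,y,z])-s['tool_pos']; dy=(yaw-y0+180)%360-180
    need=max(np.linalg.norm(d)/vmax,abs(dy)/8.4); m=max(need,n)
    print('t',round(s['time'],2),'pos',s['tool_pos'].round(4),'yaw',round(y0,2),'tilt',R[:2,2].round(4),'d',d.round(4),'dyaw',round(dy,2),'rows',round(need,1),'F',s['wrist_force'].round(1),'w',round(s['width']*.0854,4),'q6',round(s['q'][5],2))
    sl=[];an=[]
    for i in range(8):
        if i>=m: sl.append([0,0,0]);an.append([0,0,0]);continue
        yw=np.radians(y0+dy*i/m); tx=np.array([np.cos(yw),np.sin(yw),0]);ty=np.array([np.sin(yw),-np.cos(yw),0])
        q=d/m*min(1,m-i); sl.append([round(float(v),3) for v in (q@tx,q@ty,-q[2])]); an.append([0,0,round(float(-dy/m*min(1,m-i)),1)])
    print(json.dumps(sl));print(json.dumps(an))
if __name__=='__main__': a=[float(v) for v in sys.argv[1:]]; plan(*a[:4],n=int(a[4]) if len(a)>4 else 8)
E
python3 p.py .455 .283 .2 180
```

```text
t 0.15 pos [0.1927 0.6463 0.2382] yaw 163.4 tilt [-0.0006 -0.0017] d [ 0.2623 -0.3633 -0.0382] dyaw 16.6 rows 10.0 F [ 0.3  0.1 -0.5] w 0.0857 q6 -0.04
[[-0.036, -0.027, 0.004], [-0.035, -0.028, 0.004], [-0.034, -0.029, 0.004], [-0.033, -0.03, 0.004], [-0.032, -0.031, 0.004], [-0.031, -0.032, 0.004], [-0.03, -0.033, 0.004], [-0.029, -0.034, 0.004]]
[[0, 0, -1.7], [0, 0, -1.7], [0, 0, -1.7], [0, 0, -1.7], [0, 0, -1.7], [0, 0, -1.7], [0, 0, -1.7], [0, 0, -1.7]]
```

Request:
{"method": "arm_command", "body": {"slide": [[-0.036,-0.027,0.004],[-0.035,-0.028,0.004],[-0.034,-0.029,0.004],[-0.033,-0.03,0.004],[-0.032,-0.031,0.004],[-0.031,-0.032,0.004],[-0.03,-0.033,0.004],[-0.029,-0.034,0.004]], "angular": [[0,0,-1.7],[0,0,-1.7],[0,0,-1.7],[0,0,-1.7],[0,0,-1.7],[0,0,-1.7],[0,0,-1.7],[0,0,-1.7]], "hand": [0.0854,0.0854,0.0854,0.0854,0.0854,0.0854,0.0854,0.0854]}}

```text
time: 0.95
tool_pos: [0.4075, 0.3531, 0.2022]
tcp_rot: [-0.05, -3.139, 0.002]
wrist_force: [1.0, 0.9, -0.5]
width: 1.003
```

```bash
python3 p.py .455 .283 .2 180
```

```text
t 0.95 pos [0.4075 0.3531 0.2022] yaw 178.17 tilt [-0.0023 -0.0014] d [ 0.0475 -0.0701 -0.0022] dyaw 1.83 rows 1.9 F [ 1.   0.9 -0.5] w 0.0857 q6 -0.87
[[-0.006, -0.009, 0.0], [-0.006, -0.009, 0.0], [-0.006, -0.009, 0.0], [-0.006, -0.009, 0.0], [-0.006, -0.009, 0.0], [-0.006, -0.009, 0.0], [-0.006, -0.009, 0.0], [-0.006, -0.009, 0.0]]
[[0, 0, -0.2], [0, 0, -0.2], [0, 0, -0.2], [0, 0, -0.2], [0, 0, -0.2], [0, 0, -0.2], [0, 0, -0.2], [0, 0, -0.2]]
```

Request:
{"method": "arm_command", "body": {"slide": [[-0.006,-0.009,0.0],[-0.006,-0.009,0.0],[-0.006,-0.009,0.0],[-0.006,-0.009,0.0],[-0.006,-0.009,0.0],[-0.006,-0.009,0.0],[-0.006,-0.009,0.0],[-0.006,-0.009,0.0]], "angular": [[0,0,-0.2],[0,0,-0.2],[0,0,-0.2],[0,0,-0.2],[0,0,-0.2],[0,0,-0.2],[0,0,-0.2],[0,0,-0.2]], "hand": [0.06,0.06,0.06,0.06,0.06,0.06,0.06,0.06]}}

```text
time: 1.75
tool_pos: [0.4569, 0.2742, 0.2013]
tcp_rot: [-0.004, -3.138, 0.004]
wrist_force: [1.3, -1.1, 0.4]
width: 0.703
```

```bash
cat > snap.py <<'E'
from workcell import bot
import cv2,sys,pickle,time
n=sys.argv[1]; cam=sys.argv[2] if len(sys.argv)>2 else 'wrist'
c=bot.get_calibration(cam); im=bot.read_camera(cam)
cv2.imwrite(f'pics/{n}.png',cv2.cvtColor(im,cv2.COLOR_RGB2BGR)); pickle.dump(c,open(f'pics/{n}.pkl','wb'))
E
python3 snap.py w1; python3 p.py .455 .283 .2 180
```

```text
t 1.8 pos [0.4578 0.2729 0.2013] yaw 179.82 tilt [-0.0028 -0.0037] d [-0.0028  0.0101 -0.0013] dyaw 0.18 rows 0.2 F [ 0.7 -0.7  0.1] w 0.0603 q6 -1.07
[[0.0, 0.001, 0.0], [0.0, 0.001, 0.0], [0.0, 0.001, 0.0], [0.0, 0.001, 0.0], [0.0, 0.001, 0.0], [0.0, 0.001, 0.0], [0.0, 0.001, 0.0], [0.0, 0.001, 0.0]]
[[0, 0, -0.0], [0, 0, -0.0], [0, 0, -0.0], [0, 0, -0.0], [0, 0, -0.0], [0, 0, -0.0], [0, 0, -0.0], [0, 0, -0.0]]
```

View pics/w1.png

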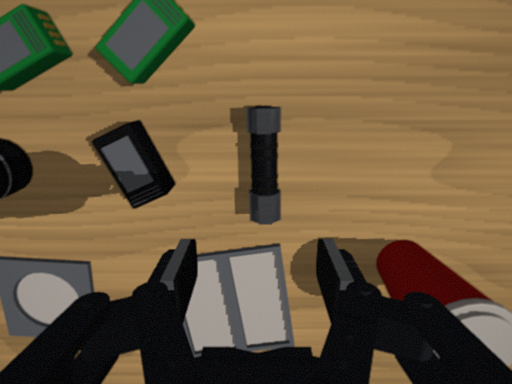

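Run:
```python
from h import *
import pickle
c=pickle.load(open('pics/w1.pkl','rb')); print('cam',(-c['R'].T@c['t']).round(3))
im=cv2.imread('pics/w1.png'); cv2.imwrite('pics/w1c.png',cv2.resize(im[85:250,70:310],None,fx=3.3,fy=3.3,interpolation=cv2.INTER_CUBIC))
# torch edges: rows at x edges of head and tail
X=back(c,[(249,107),(281,107),(250,222),(281,222)],.017)[:,:2]; print(X.round(4), X.mean(0).round(4))
```

```text
cam [0.377 0.273 0.335]
[[0.3981 0.2656]
 [0.3982 0.2974]
 [0.5231 0.2655]
 [0.5232 0.3002]] [0.4606 0.2822]
```

View pics/w1c.png

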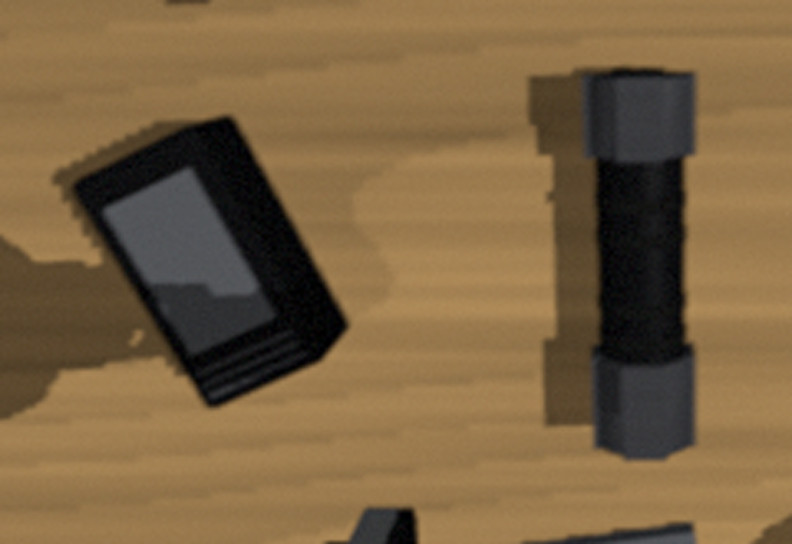

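Run:
```python
from h import *
import pickle
c=pickle.load(open('pics/w1.pkl','rb'))
f=lambda p:np.array(p)/3.3+[70,85]-.35
for n,p,z in [('top outer hi',(640,75),.034),('top outer lo',(640,68),.005),('bot outer',(643,458),.034),('top inner',(640,160),.034),('bot inner',(643,350),.031)]: print(n,back(c,f([p]),z)[0].round(4))
print(back(c,f([(598,200),(684,200),(600,320),(684,320)]),.017).round(4))
# battery top: far-left, etc
P=f([(73,185),(190,127),(322,360),(211,407)])
```

```text
top outer hi [0.3973 0.2798 0.034 ]
top outer lo [0.3972 0.2804 0.005 ]
bot outer [0.517  0.2813 0.034 ]
top inner [0.4215 0.2799 0.034 ]
bot inner [0.4813 0.2812 0.031 ]
[[0.4364 0.2672 0.017 ]
 [0.4365 0.2941 0.017 ]
 [0.4757 0.2675 0.017 ]
 [0.4758 0.2948 0.017 ]]
```

```bash
python3 p.py .455 .281 .05 180.7
```

```text
t 1.8 pos [0.4578 0.2729 0.2013] yaw 179.82 tilt [-0.0028 -0.0037] d [-0.0028  0.0081 -0.1513] dyaw 0.88 rows 3.4 F [ 0.7 -0.7  0.1] w 0.0603 q6 -1.07
[[0.0, 0.001, 0.019], [0.0, 0.001, 0.019], [0.0, 0.001, 0.019], [0.0, 0.001, 0.019], [0.0, 0.001, 0.019], [0.0, 0.001, 0.019], [0.0, 0.001, 0.019], [0.0, 0.001, 0.019]]
[[0, 0, -0.1], [0, 0, -0.1], [0, 0, -0.1], [0, 0, -0.1], [0, 0, -0.1], [0, 0, -0.1], [0, 0, -0.1], [0, 0, -0.1]]
```

Request:
{"method": "arm_command", "body": {"slide": [[0.001,0.002,0.026],[0.001,0.002,0.026],[0.001,0.002,0.026],[0,0.002,0.026],[0,0,0.026],[0,0,0.018],[0,0,0],[0,0,0]], "angular": [[0,0,-0.3],[0,0,-0.3],[0,0,-0.3],[0,0,0],[0,0,0],[0,0,0],[0,0,0],[0,0,0]], "hand": [0.06,0.06,0.06,0.06,0.06,0.06,0.06,0.06], "squeeze": 40}}

```text
time: 2.6
tool_pos: [0.4587, 0.2807, 0.0513]
tcp_rot: [-0.016, 3.139, 0.0]
wrist_force: [0.5, 0.2, 0.3]
width: 0.703
```

```bash
python3 snap.py w2;  python3 p.py .455 .281 .015 180.7 4
```

```text
t 2.65 pos [0.4586 0.2806 0.0514] yaw -179.4 tilt [0.0024 0.0002] d [-0.0036  0.0004 -0.0364] dyaw 0.1 rows 0.8 F [-0.2 -0.6 -0.4] w 0.0597 q6 -1.08
[[0.001, 0.0, 0.009], [0.001, 0.0, 0.009], [0.001, 0.0, 0.009], [0.001, 0.0, 0.009], [0, 0, 0], [0, 0, 0], [0, 0, 0], [0, 0, 0]]
[[0, 0, -0.0], [0, 0, -0.0], [0, 0, -0.0], [0, 0, -0.0], [0, 0, 0], [0, 0, 0], [0, 0, 0], [0, 0, 0]]
```

View pics/w2.png

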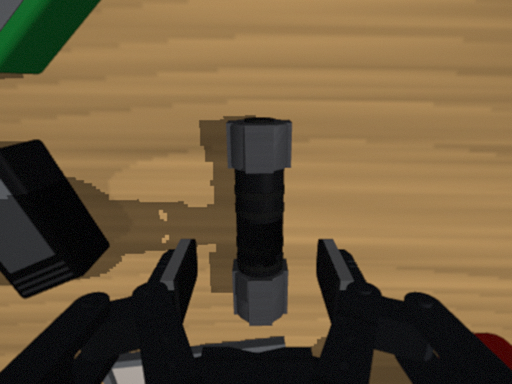

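Request:
{"method": "arm_command", "body": {"slide": [[0.001,0,0.01],[0.001,0,0.01],[0.001,0,0.01],[0.001,0,0.006],[0,0,0],[0,0,0],[0,0,0],[0,0,0]], "angular": [[0,0,0],[0,0,0],[0,0,0],[0,0,0],[0,0,0],[0,0,0],[0,0,0],[0,0,0]], "hand": [0.06,0.06,0.06,0.06,0.045,0.035,0.02,0.02], "squeeze": 40}}

```text
time: 3.45
tool_pos: [0.4571, 0.2821, 0.0161]
tcp_rot: [-0.017, 3.133, 0.005]
wrist_force: [-0.9, -0.3, -1.5]
width: 0.31
```

```bash
python3 snap.py w3;  python3 p.py .455 .281 .015 180.7 4
```

```text
t 3.5 pos [0.4571 0.2822 0.0161] yaw -179.39 tilt [0.0081 0.0035] d [-0.0021 -0.0012 -0.0011] dyaw 0.09 rows 0.1 F [ 1.1  0.1 -1.2] w 0.0266 q6 -1.07
[[0.001, -0.0, 0.0], [0.001, -0.0, 0.0], [0.001, -0.0, 0.0], [0.001, -0.0, 0.0], [0, 0, 0], [0, 0, 0], [0, 0, 0], [0, 0, 0]]
[[0, 0, -0.0], [0, 0, -0.0], [0, 0, -0.0], [0, 0, -0.0], [0, 0, 0], [0, 0, 0], [0, 0, 0], [0, 0, 0]]
```

View pics/w3.png

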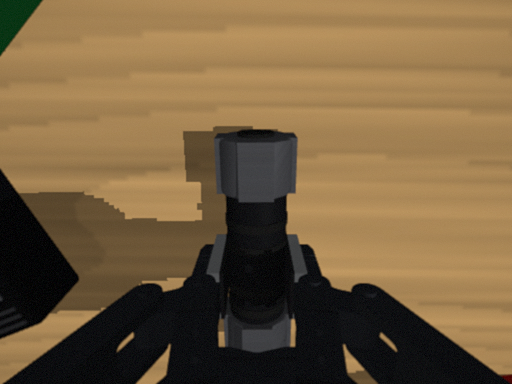

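```bash
cat > p.py <<'E'
from workcell import bot
from h import *
import sys,json
def tgt(yaw):
    a=np.radians(yaw); return np.array([[np.cos(a),np.sin(a),0],[np.sin(a),-np.cos(a),0],[0,0,-1.]])
def plan(x,y,z,yaw,n=8,vmax=.045):
    s=bot.read_state(); R=Ro.from_rotvec(s['tcp_rot']).as_matrix(); y0=np.degrees(np.arctan2(R[1,0],R[0,0])); d=np.array([x,y,z])-s['tool_pos']
    rv=Ro.from_matrix(R.T@tgt(yaw)).as_rotvec(); deg=np.degrees(np.linalg.norm(rv))
    need=max(np.linalg.norm(d)/vmax,deg/8.4); m=max(need,n)
    print('t',round(s['time'],2),'pos',s['tool_pos'].round(4),'yaw',round(y0%360,2),'tilt',R[:2,2].round(4),'d',d.round(4),'rot',np.degrees(rv).round(1),'rows',round(need,1),'F',s['wrist_force'].round(1),'w',round(s['width']*.0854,4),'q6',round(s['q'][5],2))
    sl=[];an=[]
    for i in range(8):
        if i>=m: sl.append([0,0,0]);an.append([0,0,0]);continue
        Ri=R@Ro.from_rotvec(rv*i/m).as_matrix(); k=min(1,m-i)/m
        sl.append([round(float(v),3) for v in Ri.T@d*k]); an.append([round(float(v),1) for v in np.degrees(rv)*k])
    print(json.dumps(sl));print(json.dumps(an))
if __name__=='__main__': a=[float(v) for v in sys.argv[1:]]; plan(*a[:4],n=int(a[4]) if len(a)>4 else 8)
E
python3 p.py .457 .281 .10 180.7 4;python3 p.py .6346 .2766 .1 188.6 5
```

```text
t 3.5 pos [0.4571 0.2822 0.0161] yaw 180.61 tilt [0.0081 0.0035] d [-0.0001 -0.0012  0.0839] rot [ 0.2  0.5 -0.1] rows 1.9 F [ 1.1  0.1 -1.2] w 0.0266 q6 -1.07
[[-0.0, -0.0, -0.021], [-0.0, -0.0, -0.021], [-0.0, -0.0, -0.021], [-0.0, -0.0, -0.021], [0, 0, 0], [0, 0, 0], [0, 0, 0], [0, 0, 0]]
[[0.0, 0.1, -0.0], [0.0, 0.1, -0.0], [0.0, 0.1, -0.0], [0.0, 0.1, -0.0], [0, 0, 0], [0, 0, 0], [0, 0, 0], [0, 0, 0]]
t 3.5 pos [0.4571 0.2822 0.0161] yaw 180.61 tilt [0.0081 0.0035] d [ 0.1775 -0.0056  0.0839] rot [ 0.2  0.5 -8. ] rows 4.4 F [ 1.1  0.1 -1.2] w 0.0266 q6 -1.07
[[-0.036, -0.001, -0.017], [-0.036, -0.002, -0.017], [-0.035, -0.003, -0.017], [-0.035, -0.004, -0.017], [-0.035, -0.005, -0.017], [0, 0, 0], [0, 0, 0], [0, 0, 0]]
[[0.0, 0.1, -1.6], [0.0, 0.1, -1.6], [0.0, 0.1, -1.6], [0.0, 0.1, -1.6], [0.0, 0.1, -1.6], [0, 0, 0], [0, 0, 0], [0, 0, 0]]
```

Lift first, then carry to the tray.

Request:
{"method": "arm_command", "body": {"slide": [[0,0,-0.02],[0,0,-0.03],[-0.02,0,-0.03],[-0.036,-0.003,0],[-0.036,-0.004,0],[-0.036,-0.004,0],[-0.03,-0.004,0],[-0.018,-0.002,0]], "angular": [[0,0,0],[0,0.2,0],[0,0.2,0],[0,0.1,-2],[0,0,-2],[0,0,-2],[0,0,-2],[0,0,0]], "hand": [0.02,0.02,0.02,0.02,0.02,0.02,0.02,0.02]}}

```text
time: 4.3
tool_pos: [0.6343, 0.2749, 0.0965]
tcp_rot: [0.249, -3.126, -0.001]
wrist_force: [-0.5, 1.4, -0.3]
width: 0.307
```

```bash
python3 snap.py w4;  python3 snap.py t4 top; python3 p.py .6346 .2766 .05 188.6 5
```

```text
t 4.4 pos [0.6345 0.275  0.0964] yaw 189.02 tilt [-0.0051  0.0007] d [ 0.0001  0.0016 -0.0464] rot [ 0.1 -0.3  0.4] rows 1.0 F [-0.9  0.8 -1.5] w 0.0269 q6 -1.36
[[-0.0, 0.0, 0.009], [-0.0, 0.0, 0.009], [-0.0, 0.0, 0.009], [-0.0, 0.0, 0.009], [-0.0, 0.0, 0.009], [0, 0, 0], [0, 0, 0], [0, 0, 0]]
[[0.0, -0.1, 0.1], [0.0, -0.1, 0.1], [0.0, -0.1, 0.1], [0.0, -0.1, 0.1], [0.0, -0.1, 0.1], [0, 0, 0], [0, 0, 0], [0, 0, 0]]
```

View pics/w4.png

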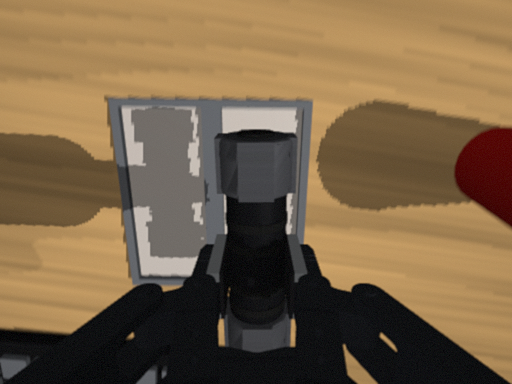

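View pics/t4.png

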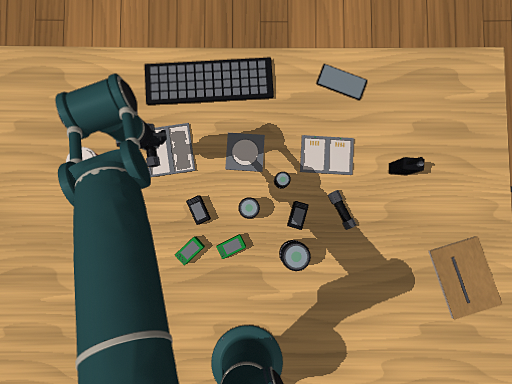

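Run:
```python
from h import *
import pickle
c=pickle.load(open('pics/w4.pkl','rb'))
X=back(c,[(107,98),(313,101),(133,284)],.008)[:,:2]
print(X.round(4)); e=X[1]-X[0]; g=X[2]-X[0]
print(np.linalg.norm(e),np.linalg.norm(g),np.degrees(np.arctan2(e[1],e[0]))-90,np.degrees(np.arctan2(g[1],g[0])),'ctr',(X[1]+X[2])/2)
```

```text
[[0.5801 0.1608]
 [0.5596 0.3015]
 [0.7286 0.1839]]
0.14219977081078217 0.1503407487450832 8.261833488498382 8.82366489387311 ctr [0.64413126 0.24271662]
```

```bash
python3 p.py .6366 .2776 .025 188.6 5
```

```text
t 4.4 pos [0.6345 0.275  0.0964] yaw 189.02 tilt [-0.0051  0.0007] d [ 0.0021  0.0026 -0.0714] rot [ 0.1 -0.3  0.4] rows 1.6 F [-0.9  0.8 -1.5] w 0.0269 q6 -1.36
[[-0.001, 0.0, 0.014], [-0.001, 0.0, 0.014], [-0.001, 0.0, 0.014], [-0.001, 0.0, 0.014], [-0.001, 0.0, 0.014], [0, 0, 0], [0, 0, 0], [0, 0, 0]]
[[0.0, -0.1, 0.1], [0.0, -0.1, 0.1], [0.0, -0.1, 0.1], [0.0, -0.1, 0.1], [0.0, -0.1, 0.1], [0, 0, 0], [0, 0, 0], [0, 0, 0]]
```

Request:
{"method": "arm_command", "body": {"slide": [[-0.001,0.001,0.014],[-0.001,0.001,0.018],[-0.001,0,0.018],[0,0,0.012],[0,0,0.006],[0,0,0.003],[0,0,0],[0,0,0]], "angular": [[0,-0.1,0.1],[0,-0.1,0.1],[0,-0.1,0.1],[0,0,0],[0,0,0],[0,0,0],[0,0,0],[0,0,0]], "hand": [0.02,0.02,0.02,0.02,0.02,0.02,0.02,0.02]}}

```text
time: 5.2
tool_pos: [0.6298, 0.2776, 0.0189]
tcp_rot: [0.24, -3.126, 0.0]
wrist_force: [-0.5, 0.5, -1.2]
width: 0.313
```

```bash
python3 p.py .6366 .2776 .0185 188.6 5
```

```text
t 5.2 pos [0.6298 0.2776 0.0189] yaw 188.79 tilt [-0.0059 -0.0005] d [ 0.0068  0.     -0.0004] rot [ 0.  -0.3  0.2] rows 0.2 F [-0.5  0.5 -1.2] w 0.0267 q6 -1.35
[[-0.001, -0.0, 0.0], [-0.001, -0.0, 0.0], [-0.001, -0.0, 0.0], [-0.001, -0.0, 0.0], [-0.001, -0.0, 0.0], [0, 0, 0], [0, 0, 0], [0, 0, 0]]
[[0.0, -0.1, 0.0], [0.0, -0.1, 0.0], [0.0, -0.1, 0.0], [0.0, -0.1, 0.0], [0.0, -0.1, 0.0], [0, 0, 0], [0, 0, 0], [0, 0, 0]]
```

Request:
{"method": "arm_command", "body": {"slide": [[-0.003,0,0],[-0.003,0,0],[-0.001,0,0],[0,0,0],[0,0,0],[0,0,0],[0,0,0],[0,0,0]], "angular": [[0,-0.1,0],[0,-0.1,0],[0,-0.1,0],[0,0,0],[0,0,0],[0,0,0],[0,0,0],[0,0,0]], "hand": [0.02,0.02,0.02,0.02,0.02,0.02,0.02,0.02]}}

```text
time: 6.0
tool_pos: [0.6386, 0.2793, 0.0208]
tcp_rot: [-0.24, 3.13, 0.003]
wrist_force: [-0.1, -1.0, -1.9]
width: 0.312
```

```bash
python3 snap.py w5;python3 p.py .6366 .2776 .0185 188.6 5
```

```text
t 6.05 pos [0.6386 0.2793 0.0208] yaw 188.77 tilt [0.0024 0.0019] d [-0.002  -0.0017 -0.0023] rot [0.1 0.2 0.2] rows 0.1 F [ 0.3 -1.6 -1.7] w 0.0266 q6 -1.35
[[0.0, -0.0, 0.0], [0.0, -0.0, 0.0], [0.0, -0.0, 0.0], [0.0, -0.0, 0.0], [0.0, -0.0, 0.0], [0, 0, 0], [0, 0, 0], [0, 0, 0]]
[[0.0, 0.0, 0.0], [0.0, 0.0, 0.0], [0.0, 0.0, 0.0], [0.0, 0.0, 0.0], [0.0, 0.0, 0.0], [0, 0, 0], [0, 0, 0], [0, 0, 0]]
```

View pics/w5.png

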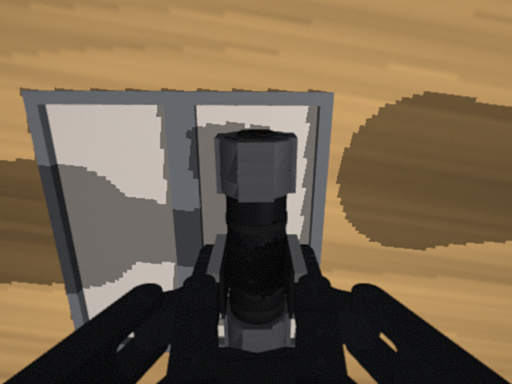

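Request:
{"method": "arm_command", "body": {"slide": [[0,0,0.002],[0,0,0],[0,0,0],[0,0,0],[0,0,0],[0,0,0],[0,0,0],[0,0,0]], "angular": [[0,0,0],[0,0,0],[0,0,0],[0,0,0],[0,0,0],[0,0,0],[0,0,0],[0,0,0]], "hand": [0.02,0.02,0.02,0.028,0.032,0.036,0.04,0.045]}}

```text
time: 6.85
tool_pos: [0.6396, 0.2798, 0.02]
tcp_rot: [-0.24, 3.128, 0.004]
wrist_force: [0.1, -0.2, 0.9]
width: 0.525
```

```bash
python3 snap.py w6;python3 p.py .451 .146 .2 203 5
```

```text
t 6.9 pos [0.6397 0.2798 0.02  ] yaw 188.77 tilt [0.0047 0.0028] d [-0.1887 -0.1338  0.18  ] rot [  0.1   0.3 -14.2] rows 6.5 F [-1.1 -0.1 -0.6] w 0.0449 q6 -1.35
[[0.032, -0.016, -0.028], [0.032, -0.015, -0.028], [0.033, -0.013, -0.028], [0.033, -0.012, -0.028], [0.034, -0.011, -0.028], [0.034, -0.01, -0.028], [0.018, -0.004, -0.014], [0, 0, 0]]
[[0.0, 0.0, -2.2], [0.0, 0.0, -2.2], [0.0, 0.0, -2.2], [0.0, 0.0, -2.2], [0.0, 0.0, -2.2], [0.0, 0.0, -2.2], [0.0, 0.0, -1.1], [0, 0, 0]]
```

View pics/w6.png

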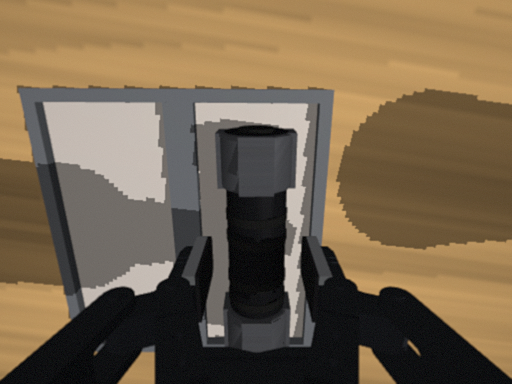

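Request:
{"method": "arm_command", "body": {"slide": [[0,0,-0.03],[0,0,-0.04],[0.02,-0.01,-0.04],[0.036,-0.02,-0.03],[0.036,-0.02,-0.02],[0.037,-0.02,-0.015],[0.037,-0.02,0],[0.02,-0.005,0]], "angular": [[0,0,0],[0,0.1,0],[0,0.1,0],[0,0.1,-3],[0,0,-3],[0,0,-3],[0,0,-3],[0,0,-2]], "hand": [0.045,0.05,0.06,0.07,0.07,0.07,0.07,0.07]}}

```text
time: 7.7
tool_pos: [0.4789, 0.1407, 0.202]
tcp_rot: [-0.639, 3.072, 0.001]
wrist_force: [-0.7, -0.8, -0.6]
width: 0.818
```

```bash
python3 snap.py w7;python3 p.py .451 .146 .2 203 5
python3 - <<'E'
import cv2
im=cv2.imread('pics/w7.png'); cv2.imwrite('pics/w7b.png',cv2.resize(im,(800,600),interpolation=cv2.INTER_CUBIC))
E
```

```text
t 7.75 pos [0.4772 0.1398 0.202 ] yaw 203.55 tilt [0.0017 0.0008] d [-0.0262  0.0062 -0.002 ] rot [0.  0.1 0.5] rows 0.6 F [-4.8 -2.2  0. ] w 0.0699 q6 -1.75
[[0.004, 0.003, 0.0], [0.004, 0.003, 0.0], [0.004, 0.003, 0.0], [0.004, 0.003, 0.0], [0.004, 0.003, 0.0], [0, 0, 0], [0, 0, 0], [0, 0, 0]]
[[0.0, 0.0, 0.1], [0.0, 0.0, 0.1], [0.0, 0.0, 0.1], [0.0, 0.0, 0.1], [0.0, 0.0, 0.1], [0, 0, 0], [0, 0, 0], [0, 0, 0]]
```

View pics/w7b.png

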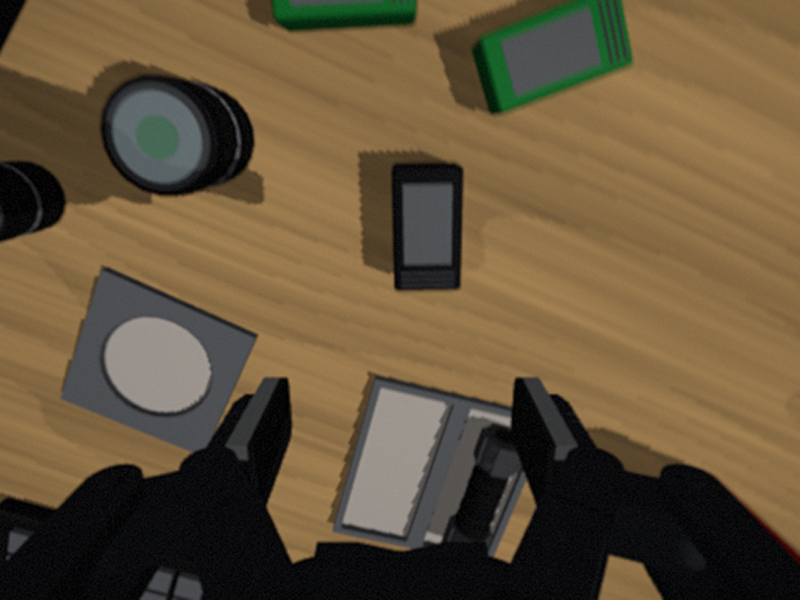

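Run:
```python
from h import *
import pickle
c=pickle.load(open('pics/w7.pkl','rb'))
im=cv2.imread('pics/w7.png'); cv2.imwrite('pics/w7c.png',cv2.resize(im[90:200,210:330],None,fx=5,fy=5,interpolation=cv2.INTER_CUBIC))
X=back(c,np.array([(393,170),(461,168),(461,288),(397,290)])/1.5625-.2,.036)[:,:2]
print(X.round(4),[np.linalg.norm(X[i]-X[(i+1)%4]).round(4) for i in range(4)],X.mean(0)); g=X[2]+X[3]-X[0]-X[1]; print(np.degrees(np.arctan2(g[1],g[0])))
```

```text
[[0.4283 0.112 ]
 [0.411  0.1489]
 [0.4792 0.1818]
 [0.497  0.1442]] [np.float64(0.0408), np.float64(0.0757), np.float64(0.0416), np.float64(0.0759)] [0.45389103 0.14671713]
25.452523179322718
```

View pics/w7c.png

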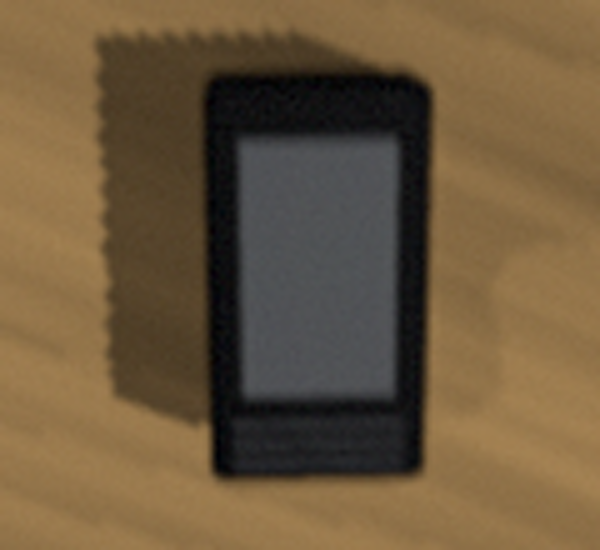

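```bash
python3 - <<'E'
from h import *
import pickle
c=pickle.load(open('pics/w7.pkl','rb'))
X=back(c,np.array([(205,80),(432,80),(422,477),(212,477)])/5-.4+[210,90],.036)[:,:2]
print(X.round(4),[np.linalg.norm(X[i]-X[(i+1)%4]).round(4) for i in range(4)],X.mean(0)); g=X[2]+X[3]-X[0]-X[1]; print(np.degrees(np.arctan2(g[1],g[0])))
E
python3 p.py .454 .1465 .06 204 6
```

```text
[[0.4261 0.1103]
 [0.4092 0.1492]
 [0.4804 0.1814]
 [0.4974 0.1423]] [np.float64(0.0424), np.float64(0.0782), np.float64(0.0426), np.float64(0.0782)] [0.45325965 0.14579978]
24.261231731766955
t 7.75 pos [0.4772 0.1398 0.202 ] yaw 203.55 tilt [0.0017 0.0008] d [-0.0232  0.0067 -0.142 ] rot [ 0.   0.1 -0.5] rows 3.2 F [-4.8 -2.2  0. ] w 0.0699 q6 -1.75
[[0.003, 0.003, 0.024], [0.003, 0.003, 0.024], [0.003, 0.003, 0.024], [0.003, 0.003, 0.024], [0.003, 0.003, 0.024], [0.003, 0.003, 0.024], [0, 0, 0], [0, 0, 0]]
[[0.0, 0.0, -0.1], [0.0, 0.0, -0.1], [0.0, 0.0, -0.1], [0.0, 0.0, -0.1], [0.0, 0.0, -0.1], [0.0, 0.0, -0.1], [0, 0, 0], [0, 0, 0]]
```

Request:
{"method": "arm_command", "body": {"slide": [[0.004,0.003,0.024],[0.004,0.003,0.024],[0.004,0.003,0.024],[0.003,0.003,0.024],[0.003,0.003,0.024],[0.002,0,0.022],[0,0,0],[0,0,0]], "angular": [[0,0,-0.1],[0,0,-0.1],[0,0,-0.1],[0,0,-0.1],[0,0,0],[0,0,0],[0,0,0],[0,0,0]], "hand": [0.07,0.07,0.07,0.07,0.07,0.07,0.07,0.07]}}

```text
time: 8.55
tool_pos: [0.4576, 0.1475, 0.0602]
tcp_rot: [-0.641, 3.06, 0.003]
wrist_force: [-0.0, -0.3, 0.7]
width: 0.816
```

```bash
python3 snap.py w8;python3 p.py .4525 .146 .017 204 5
```

```text
t 8.6 pos [0.4574 0.1474 0.0603] yaw 203.66 tilt [0.0142 0.0046] d [-0.0049 -0.0014 -0.0433] rot [-0.1  0.9 -0.3] rows 1.0 F [-0.4  0.2 -0.5] w 0.0699 q6 -1.73
[[0.001, 0.0, 0.009], [0.001, 0.0, 0.009], [0.001, 0.0, 0.009], [0.001, 0.0, 0.009], [0.001, 0.0, 0.009], [0, 0, 0], [0, 0, 0], [0, 0, 0]]
[[-0.0, 0.2, -0.1], [-0.0, 0.2, -0.1], [-0.0, 0.2, -0.1], [-0.0, 0.2, -0.1], [-0.0, 0.2, -0.1], [0, 0, 0], [0, 0, 0], [0, 0, 0]]
```

View pics/w8.png

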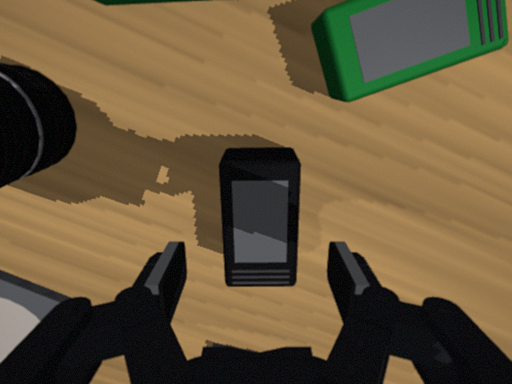

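Request:
{"method": "arm_command", "body": {"slide": [[0.001,0,0.009],[0.001,0,0.009],[0.001,0,0.01],[0.001,0,0.01],[0.001,0,0.005],[0,0,0],[0,0,0],[0,0,0]], "angular": [[0,0.2,0],[0,0.2,0],[0,0.2,0],[0,0.2,0],[0,0.1,0],[0,0,0],[0,0,0],[0,0,0]], "hand": [0.07,0.07,0.07,0.07,0.07,0.06,0.05,0.035], "squeeze": 50}}

```text
time: 9.4
tool_pos: [0.4568, 0.1465, 0.0172]
tcp_rot: [-0.642, 3.07, -0.002]
wrist_force: [0.7, -0.4, -3.6]
width: 0.503
```

Request:
{"method": "arm_command", "body": {"slide": [[0,0,0],[0,0,0],[0,0,-0.02],[0,0,-0.03],[0,0,-0.04],[0,0,-0.04],[0,0,-0.03],[0,0,0]], "angular": [[0,0,0],[0,0,0],[0,0,0],[0,0,0],[0,0,0],[0,0,0],[0,0,0],[0,0,0]], "hand": [0.035,0.035,0.035,0.035,0.035,0.035,0.035,0.035]}}

```text
time: 10.2
tool_pos: [0.4516, 0.145, 0.1789]
tcp_rot: [0.642, -3.07, 0.004]
wrist_force: [1.6, -0.0, -3.3]
width: 0.504
```

```bash
python3 snap.py w9;python3 p.py .627 -.209 .18 176.4 8
```

```text
t 10.25 pos [0.4502 0.1446 0.1766] yaw 203.63 tilt [-0.0077 -0.0043] d [ 0.1768 -0.3536  0.0034] rot [-0.2 -0.5 27.2] rows 8.8 F [ 0.4 -1.2 -4.1] w 0.0433 q6 -1.72
[[-0.002, -0.045, -0.0], [-0.005, -0.045, -0.0], [-0.007, -0.044, -0.0], [-0.01, -0.044, -0.0], [-0.012, -0.043, -0.0], [-0.014, -0.043, -0.0], [-0.017, -0.042, -0.0], [-0.019, -0.041, -0.0]]
[[-0.0, -0.1, 3.1], [-0.0, -0.1, 3.1], [-0.0, -0.1, 3.1], [-0.0, -0.1, 3.1], [-0.0, -0.1, 3.1], [-0.0, -0.1, 3.1], [-0.0, -0.1, 3.1], [-0.0, -0.1, 3.1]]
```

View pics/w9.png

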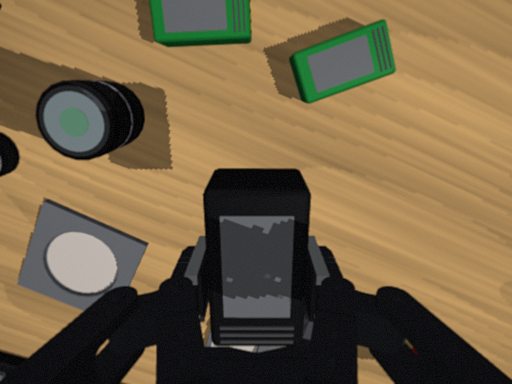

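Request:
{"method": "arm_command", "body": {"slide": [[-0.002,-0.03,0],[-0.005,-0.045,0],[-0.007,-0.044,0],[-0.01,-0.044,0],[-0.012,-0.043,0],[-0.014,-0.043,0],[-0.017,-0.042,0],[-0.019,-0.03,0]], "angular": [[0,-0.1,3.1],[0,-0.1,3.1],[0,-0.1,3.1],[0,-0.1,3.1],[0,-0.1,3.1],[0,0,3.1],[0,0,3.1],[0,0,3.1]], "hand": [0.035,0.035,0.035,0.035,0.035,0.035,0.035,0.035]}}

```text
time: 11.05
tool_pos: [0.5942, -0.1588, 0.1519]
tcp_rot: [-0.046, -3.111, -0.006]
wrist_force: [1.0, 0.6, -1.9]
width: 0.504
```

```bash
python3 p.py .631 -.209 .1 176.4 7; python3 snap.py w10
```

```text
t 11.05 pos [ 0.5942 -0.1588  0.1519] yaw 178.33 tilt [-0.03   0.004] d [ 0.0368 -0.0502 -0.0519] rot [ 0.2 -1.7  1.9] rows 1.8 F [ 1.   0.6 -1.9] w 0.0431 q6 -1.84
[[-0.006, -0.007, 0.007], [-0.006, -0.007, 0.007], [-0.006, -0.007, 0.007], [-0.006, -0.007, 0.007], [-0.006, -0.007, 0.007], [-0.006, -0.007, 0.007], [-0.006, -0.007, 0.007], [0, 0, 0]]
[[0.0, -0.2, 0.3], [0.0, -0.2, 0.3], [0.0, -0.2, 0.3], [0.0, -0.2, 0.3], [0.0, -0.2, 0.3], [0.0, -0.2, 0.3], [0.0, -0.2, 0.3], [0, 0, 0]]
```

View pics/w10.png

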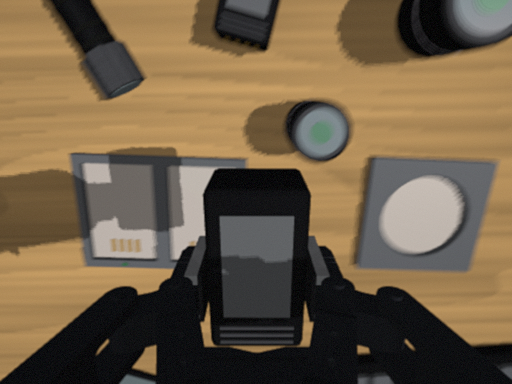

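Request:
{"method": "arm_command", "body": {"slide": [[-0.006,-0.007,0.007],[-0.006,-0.007,0.007],[-0.006,-0.007,0.007],[-0.006,-0.007,0.007],[-0.006,-0.007,0.007],[-0.006,-0.007,0.007],[0,0,0],[0,0,0]], "angular": [[0,-0.3,0.3],[0,-0.3,0.3],[0,-0.3,0.3],[0,-0.3,0.3],[0,-0.3,0.3],[0,-0.2,0.3],[0,0,0],[0,0,0]], "hand": [0.035,0.035,0.035,0.035,0.035,0.035,0.035,0.035]}}

```text
time: 11.9
tool_pos: [0.6265, -0.207, 0.0942]
tcp_rot: [-0.102, -3.129, -0.006]
wrist_force: [0.5, 0.2, -3.6]
width: 0.507
```

```bash
python3 p.py .631 -.209 .05 176.4 7; python3 snap.py w11
```

```text
t 11.9 pos [ 0.6265 -0.207   0.0942] yaw 176.27 tilt [-0.0104  0.0044] d [ 0.0045 -0.002  -0.0442] rot [ 0.2 -0.6 -0.1] rows 1.0 F [ 0.5  0.2 -3.6] w 0.0433 q6 -1.86
[[-0.001, -0.0, 0.006], [-0.001, -0.0, 0.006], [-0.001, -0.0, 0.006], [-0.001, -0.0, 0.006], [-0.001, -0.0, 0.006], [-0.001, -0.0, 0.006], [-0.001, -0.0, 0.006], [0, 0, 0]]
[[0.0, -0.1, -0.0], [0.0, -0.1, -0.0], [0.0, -0.1, -0.0], [0.0, -0.1, -0.0], [0.0, -0.1, -0.0], [0.0, -0.1, -0.0], [0.0, -0.1, -0.0], [0, 0, 0]]
```

View pics/w11.png

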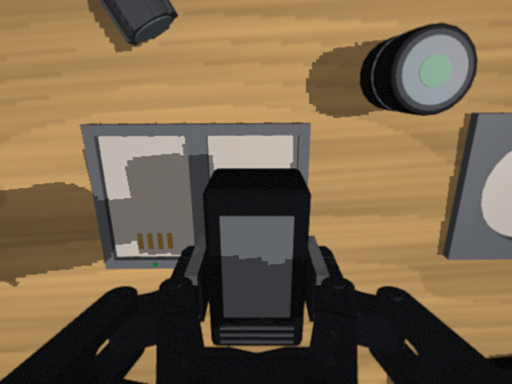

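Run:
```python
from h import *
import pickle
c=pickle.load(open('pics/w11.pkl','rb'))
X=back(c,[(81,124.5),(311,123.5),(107,270)],.008)[:,:2]
print(X.round(4)); e=X[1]-X[0]; g=X[2]-X[0]
print(np.linalg.norm(e),np.linalg.norm(g),np.degrees(np.arctan2(e[1],e[0]))-90,np.degrees(np.arctan2(g[1],g[0])),'ctr',(X[1]+X[2])/2)
```

```text
[[ 0.5645 -0.3266]
 [ 0.5745 -0.1658]
 [ 0.6814 -0.3333]]
0.16110076672339413 0.11707368417223615 -3.545507808305146 -3.2846527996390984 ctr [ 0.62791286 -0.2495659 ]
```

Request:
{"method": "arm_command", "body": {"slide": [[-0.002,0.001,0.012],[-0.002,0.001,0.014],[-0.002,0.001,0.014],[-0.002,0,0.012],[-0.001,0,0.01],[0,0,0.004],[0,0,0],[0,0,0]], "angular": [[0,-0.2,0],[0,-0.2,0],[0,-0.2,0],[0,0,0],[0,0,0],[0,0,0],[0,0,0],[0,0,0]], "hand": [0.035,0.035,0.035,0.035,0.035,0.035,0.035,0.035]}}

```text
time: 12.75
tool_pos: [0.6356, -0.2027, 0.022]
tcp_rot: [-0.1, -3.14, -0.006]
wrist_force: [1.1, -0.0, -2.5]
width: 0.507
```

```bash
python3 p.py .6327 -.2096 .0192 176.4 4; python3 snap.py w12
```

```text
t 12.75 pos [ 0.6356 -0.2027  0.022 ] yaw 176.35 tilt [0.     0.0041] d [-0.0029 -0.0069 -0.0028] rot [ 0.2 -0.  -0. ] rows 0.2 F [ 1.1 -0.  -2.5] w 0.0433 q6 -1.86
[[0.001, -0.002, 0.001], [0.001, -0.002, 0.001], [0.001, -0.002, 0.001], [0.001, -0.002, 0.001], [0, 0, 0], [0, 0, 0], [0, 0, 0], [0, 0, 0]]
[[0.1, -0.0, -0.0], [0.1, -0.0, -0.0], [0.1, -0.0, -0.0], [0.1, -0.0, -0.0], [0, 0, 0], [0, 0, 0], [0, 0, 0], [0, 0, 0]]
```

View pics/w12.png

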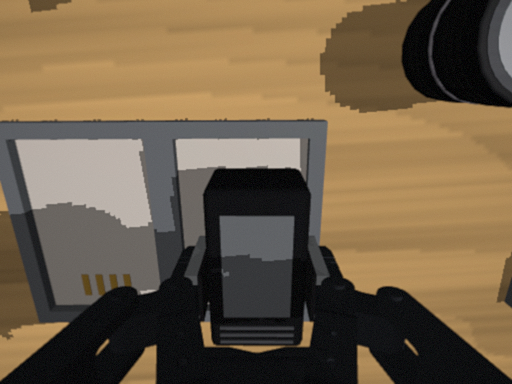

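Request:
{"method": "arm_command", "body": {"slide": [[0.001,-0.003,0],[0.001,-0.003,0],[0,-0.001,0],[0,0,0],[0,0,0.001],[0,0,0.001],[0,0,0],[0,0,0]], "angular": [[0.1,0,0],[0.1,0,0],[0,0,0],[0,0,0],[0,0,0],[0,0,0],[0,0,0],[0,0,0]], "hand": [0.035,0.035,0.035,0.035,0.035,0.035,0.035,0.035]}}

```text
time: 13.6
tool_pos: [0.6349, -0.2114, 0.0231]
tcp_rot: [0.101, 3.135, -0.002]
wrist_force: [0.1, 0.6, -2.0]
width: 0.505
```

```bash
python3 p.py .6327 -.2096 .0192 176.4 4; python3 snap.py w13
```

```text
t 13.6 pos [ 0.6349 -0.2114  0.0231] yaw 176.32 tilt [ 0.0048 -0.0016] d [-0.0022  0.0018 -0.0039] rot [-0.1  0.3 -0.1] rows 0.1 F [ 0.1  0.6 -2. ] w 0.0431 q6 -1.87
[[0.001, 0.0, 0.001], [0.001, 0.0, 0.001], [0.001, 0.0, 0.001], [0.001, 0.0, 0.001], [0, 0, 0], [0, 0, 0], [0, 0, 0], [0, 0, 0]]
[[-0.0, 0.1, -0.0], [-0.0, 0.1, -0.0], [-0.0, 0.1, -0.0], [-0.0, 0.1, -0.0], [0, 0, 0], [0, 0, 0], [0, 0, 0], [0, 0, 0]]
```

View pics/w13.png

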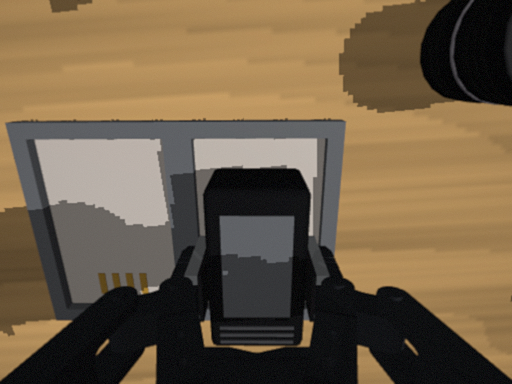

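Good in y; lower 4 mm with a small x correction, then release.

Request:
{"method": "arm_command", "body": {"slide": [[0.001,0.001,0.001],[0.001,0,0.001],[0,0,0.001],[0,0,0.001],[0,0,0],[0,0,0],[0,0,0],[0,0,0]], "angular": [[0,0.1,0],[0,0.1,0],[0,0.1,0],[0,0,0],[0,0,0],[0,0,0],[0,0,0],[0,0,0]], "hand": [0.035,0.035,0.035,0.035,0.035,0.035,0.035,0.035]}}

```text
time: 14.45
tool_pos: [0.6331, -0.21, 0.0194]
tcp_rot: [-0.1, -3.139, 0.002]
wrist_force: [-0.8, -0.1, -1.3]
width: 0.507
```

```bash
python3 p.py .6327 -.2096 .0192 176.4 4
```

```text
t 14.45 pos [ 0.6331 -0.21    0.0194] yaw 176.33 tilt [-0.0006 -0.0014] d [-0.0004  0.0004 -0.0002] rot [-0.1 -0.  -0.1] rows 0.0 F [-0.8 -0.1 -1.3] w 0.0433 q6 -1.86
[[0.0, 0.0, 0.0], [0.0, 0.0, 0.0], [0.0, 0.0, 0.0], [0.0, 0.0, 0.0], [0, 0, 0], [0, 0, 0], [0, 0, 0], [0, 0, 0]]
[[-0.0, -0.0, -0.0], [-0.0, -0.0, -0.0], [-0.0, -0.0, -0.0], [-0.0, -0.0, -0.0], [0, 0, 0], [0, 0, 0], [0, 0, 0], [0, 0, 0]]
```

Request:
{"method": "arm_command", "body": {"slide": [[0,0,0],[0,0,0],[0,0,0],[0,0,0],[0,0,0],[0,0,-0.02],[0,0,-0.04],[0,0,-0.04]], "angular": [[0,0,0],[0,0,0],[0,0,0],[0,0,0],[0,0,0],[0,0,0],[0,0,0],[0,0,0]], "hand": [0.045,0.049,0.053,0.058,0.06,0.06,0.06,0.06]}}

```text
time: 15.25
tool_pos: [0.629, -0.2084, 0.1151]
tcp_rot: [-0.1, -3.128, -0.004]
wrist_force: [0.5, 0.5, 0.3]
width: 0.699
```

```bash
python3 p.py .437 -.153 .2 166 7; python3 snap.py w14
```

```text
t 15.25 pos [ 0.629  -0.2084  0.1151] yaw 176.33 tilt [-0.0121  0.003 ] d [-0.192   0.0554  0.0849] rot [ 0.1 -0.7 10.3] rows 4.8 F [0.5 0.5 0.3] w 0.0597 q6 -1.86
[[0.028, 0.006, -0.012], [0.028, 0.005, -0.012], [0.028, 0.005, -0.012], [0.028, 0.004, -0.012], [0.028, 0.003, -0.012], [0.028, 0.003, -0.012], [0.029, 0.002, -0.012], [0, 0, 0]]
[[0.0, -0.1, 1.5], [0.0, -0.1, 1.5], [0.0, -0.1, 1.5], [0.0, -0.1, 1.5], [0.0, -0.1, 1.5], [0.0, -0.1, 1.5], [0.0, -0.1, 1.5], [0, 0, 0]]
```

View pics/w14.png

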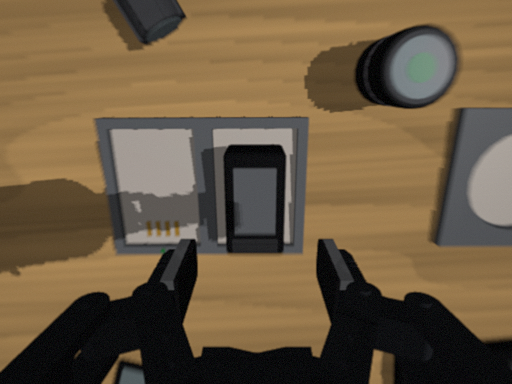

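Run:
```python
from h import *
import pickle
c=pickle.load(open('pics/w14.pkl','rb'))
X=back(c,[(225,168),(285,168),(283,251),(226,251)],.038)[:,:2]
print(X.round(4),X.mean(0).round(4))
X=back(c,[(96,118),(308,117.5),(303,253),(115,255)],.008)[:,:2]
print(X.round(4),X.mean(0).round(4))
```

```text
[[ 0.6027 -0.2296]
 [ 0.6054 -0.1875]
 [ 0.6708 -0.1914]
 [ 0.6679 -0.235 ]] [ 0.6367 -0.2109]
[[ 0.5645 -0.3275]
 [ 0.5746 -0.1661]
 [ 0.691  -0.1721]
 [ 0.6821 -0.3369]] [ 0.6281 -0.2506]
```

Request:
{"method": "arm_command", "body": {"slide": [[0.026,0.006,-0.012],[0.028,0.005,-0.012],[0.028,0.005,-0.012],[0.028,0.004,-0.012],[0.028,0.003,-0.012],[0.028,0.003,-0.012],[0.025,0.002,-0.012],[0,0,0]], "angular": [[0,-0.1,1.5],[0,-0.1,1.5],[0,-0.1,1.5],[0,-0.1,1.5],[0,-0.1,1.5],[0,-0.1,1.5],[0,-0.1,1.5],[0,0,0]], "hand": [0.07,0.07,0.07,0.07,0.07,0.07,0.07,0.07]}}

```text
time: 16.1
tool_pos: [0.445, -0.1539, 0.2133]
tcp_rot: [0.396, 3.091, -0.008]
wrist_force: [-0.1, -0.8, 1.1]
width: 0.817
```

```bash
python3 p.py .437 -.153 .06 166 7; python3 snap.py w15
python3 - <<'E'
import cv2
im=cv2.imread('pics/w15.png'); cv2.imwrite('pics/w15b.png',cv2.resize(im,(800,600),interpolation=cv2.INTER_CUBIC))
E
```

```text
t 16.1 pos [ 0.445  -0.1539  0.2133] yaw 165.41 tilt [ 0.0242 -0.0082] d [-0.008   0.0009 -0.1533] rot [-0.1  1.5 -0.6] rows 3.4 F [-0.1 -0.8  1.1] w 0.0697 q6 -1.7
[[0.002, -0.0, 0.022], [0.002, -0.0, 0.022], [0.002, -0.0, 0.022], [0.001, -0.0, 0.022], [0.001, -0.0, 0.022], [0.001, -0.0, 0.022], [0.001, -0.0, 0.022], [0, 0, 0]]
[[-0.0, 0.2, -0.1], [-0.0, 0.2, -0.1], [-0.0, 0.2, -0.1], [-0.0, 0.2, -0.1], [-0.0, 0.2, -0.1], [-0.0, 0.2, -0.1], [-0.0, 0.2, -0.1], [0, 0, 0]]
```

View pics/w15b.png

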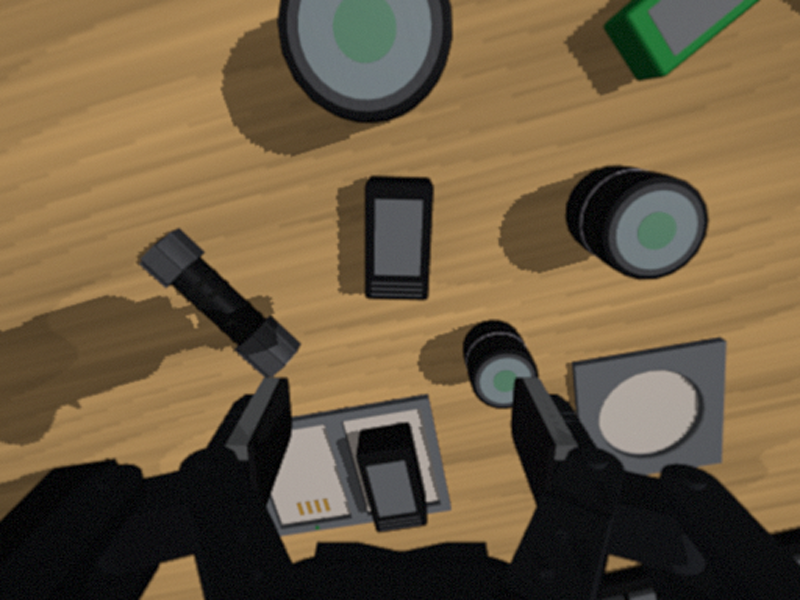

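Run:
```python
from h import *
import pickle
c=pickle.load(open('pics/w15.pkl','rb'))
im=cv2.imread('pics/w15.png'); cv2.imwrite('pics/w15c.png',cv2.resize(im[100:200,215:300],None,fx=6,fy=6,interpolation=cv2.INTER_CUBIC))
```

```text
(no output)
```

View pics/w15c.png

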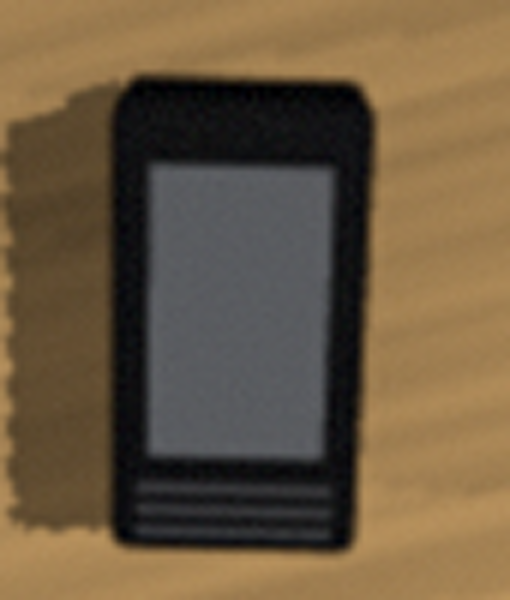

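```bash
python3 - <<'E'
from h import *
import pickle
c=pickle.load(open('pics/w15.pkl','rb'))
X=back(c,np.array([(112,108),(375,110),(354,551),(112,549)])/6-.4+[215,100],.036)[:,:2]
print(X.round(4),[np.linalg.norm(X[i]-X[(i+1)%4]).round(4) for i in range(4)],X.mean(0)); g=X[2]+X[3]-X[0]-X[1]; print(np.degrees(np.arctan2(g[1],g[0])))
E
python3 p.py .437 -.153 .06 166 6
```

```text
[[ 0.3965 -0.1656]
 [ 0.4076 -0.1241]
 [ 0.4815 -0.1454]
 [ 0.4703 -0.1868]] [np.float64(0.0429), np.float64(0.0769), np.float64(0.0429), np.float64(0.0768)] [ 0.43897273 -0.15549123]
-16.062195898477633
t 16.15 pos [ 0.446  -0.1543  0.2128] yaw 165.44 tilt [ 0.0247 -0.0084] d [-0.009   0.0013 -0.1528] rot [-0.1  1.5 -0.6] rows 3.4 F [0.7 0.1 1.1] w 0.0701 q6 -1.7
[[0.002, -0.0, 0.025], [0.002, -0.0, 0.025], [0.002, -0.0, 0.025], [0.002, -0.0, 0.025], [0.002, -0.0, 0.025], [0.002, -0.0, 0.025], [0, 0, 0], [0, 0, 0]]
[[-0.0, 0.2, -0.1], [-0.0, 0.2, -0.1], [-0.0, 0.2, -0.1], [-0.0, 0.2, -0.1], [-0.0, 0.2, -0.1], [-0.0, 0.2, -0.1], [0, 0, 0], [0, 0, 0]]
```

Request:
{"method": "arm_command", "body": {"slide": [[0.002,-0.001,0.025],[0.002,-0.001,0.025],[0.002,-0.001,0.025],[0.002,0,0.025],[0.001,0,0.025],[0,0,0.025],[0,0,0],[0,0,0]], "angular": [[0,0.3,0.3],[0,0.3,0.3],[0,0.3,0.2],[0,0.2,0],[0,0.2,0],[0,0.2,0],[0,0,0],[0,0,0]], "hand": [0.07,0.07,0.07,0.07,0.07,0.07,0.07,0.07]}}

```text
time: 16.95
tool_pos: [0.4473, -0.159, 0.0576]
tcp_rot: [0.415, 3.106, -0.006]
wrist_force: [-0.2, -0.4, -0.3]
width: 0.821
```

```bash
python3 p.py .438 -.155 .0165 164.5 5; python3 snap.py w16
```

```text
t 16.95 pos [ 0.4473 -0.159   0.0576] yaw 164.78 tilt [ 0.0078 -0.0048] d [-0.0093  0.004  -0.0411] rot [-0.1  0.5  0.3] rows 0.9 F [-0.2 -0.4 -0.3] w 0.0701 q6 -1.7
[[0.002, 0.0, 0.008], [0.002, 0.0, 0.008], [0.002, 0.0, 0.008], [0.002, 0.0, 0.008], [0.002, 0.0, 0.008], [0, 0, 0], [0, 0, 0], [0, 0, 0]]
[[-0.0, 0.1, 0.1], [-0.0, 0.1, 0.1], [-0.0, 0.1, 0.1], [-0.0, 0.1, 0.1], [-0.0, 0.1, 0.1], [0, 0, 0], [0, 0, 0], [0, 0, 0]]
```

View pics/w16.png

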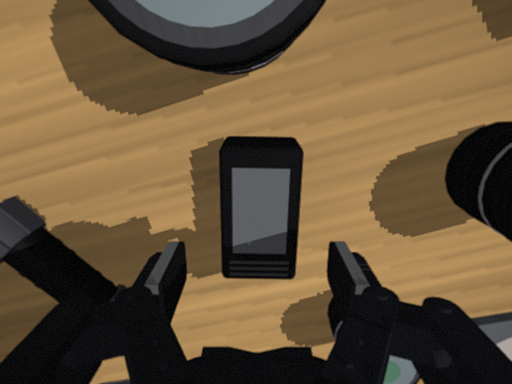

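Request:
{"method": "arm_command", "body": {"slide": [[0.003,0,0.008],[0.003,0,0.009],[0.003,0,0.009],[0.002,0,0.009],[0.001,0,0.006],[0,0,0],[0,0,0],[0,0,0]], "angular": [[0,0.1,0.1],[0,0.1,0.1],[0,0.1,0.1],[0,0.1,0],[0,0.1,0],[0,0,0],[0,0,0],[0,0,0]], "hand": [0.07,0.07,0.07,0.07,0.07,0.06,0.05,0.035], "squeeze": 50}}

```text
time: 17.8
tool_pos: [0.4383, -0.157, 0.0171]
tcp_rot: [0.424, 3.106, -0.006]
wrist_force: [-0.5, -0.3, -2.6]
width: 0.505
```

Request:
{"method": "arm_command", "body": {"slide": [[0,0,0],[0,0,0],[0,0,0],[0,0,-0.02],[0,0,-0.03],[0,0,-0.04],[0,0,-0.04],[0,0,-0.03]], "angular": [[0,0,0],[0,0,0],[0,0,0],[0,0,0],[0,0,0],[0,0,0],[0,0,0],[0,0,0]], "hand": [0.035,0.035,0.035,0.035,0.035,0.035,0.035,0.035]}}

```text
time: 18.6
tool_pos: [0.4303, -0.1534, 0.1741]
tcp_rot: [-0.423, -3.1, -0.001]
wrist_force: [0.8, 0.1, -3.1]
width: 0.502
```

```bash
python3 p.py .627 -.290 .12 176.4 8; python3 snap.py w17
```

```text
t 18.6 pos [ 0.4303 -0.1534  0.1741] yaw 164.46 tilt [-0.0125  0.0022] d [ 0.1967 -0.1366 -0.0541] rot [  0.   -0.7 -11.9] rows 5.5 F [ 0.8  0.1 -3.1] w 0.0429 q6 -1.69
[[-0.028, -0.01, 0.006], [-0.028, -0.011, 0.006], [-0.028, -0.011, 0.007], [-0.027, -0.012, 0.007], [-0.027, -0.013, 0.007], [-0.027, -0.013, 0.007], [-0.026, -0.014, 0.007], [-0.026, -0.015, 0.007]]
[[0.0, -0.1, -1.5], [0.0, -0.1, -1.5], [0.0, -0.1, -1.5], [0.0, -0.1, -1.5], [0.0, -0.1, -1.5], [0.0, -0.1, -1.5], [0.0, -0.1, -1.5], [0.0, -0.1, -1.5]]
```

View pics/w17.png

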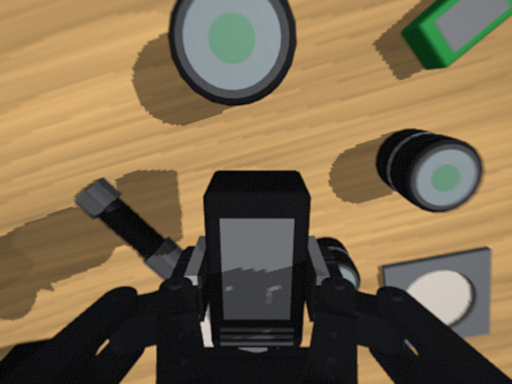

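Request:
{"method": "arm_command", "body": {"slide": [[-0.02,-0.008,0],[-0.028,-0.011,0],[-0.028,-0.011,0],[-0.027,-0.012,0],[-0.027,-0.013,0.006],[-0.027,-0.013,0.008],[-0.026,-0.014,0.01],[-0.02,-0.012,0.01]], "angular": [[0,-0.1,-1.5],[0,-0.1,-1.5],[0,-0.1,-1.5],[0,-0.1,-1.5],[0,-0.1,-1.5],[0,-0.1,-1.5],[0,-0.1,-1.5],[0,-0.1,-1.5]], "hand": [0.035,0.035,0.035,0.035,0.035,0.035,0.035,0.035]}}

```text
time: 19.45
tool_pos: [0.6206, -0.2854, 0.1414]
tcp_rot: [0.081, 3.131, -0.004]
wrist_force: [0.2, -0.4, -2.8]
width: 0.506
```

```bash
python3 snap.py t18 top; python3 snap.py w18; python3 p.py .627 -.290 .07 176.4 6
```

```text
t 19.55 pos [ 0.6202 -0.2856  0.1394] yaw 176.95 tilt [ 0.0068 -0.0022] d [ 0.0068 -0.0044 -0.0694] rot [-0.1  0.4  0.6] rows 1.6 F [-0.7  0.5 -3.7] w 0.0432 q6 -1.99
[[-0.001, -0.001, 0.012], [-0.001, -0.001, 0.012], [-0.001, -0.001, 0.012], [-0.001, -0.001, 0.012], [-0.001, -0.001, 0.012], [-0.001, -0.001, 0.012], [0, 0, 0], [0, 0, 0]]
[[-0.0, 0.1, 0.1], [-0.0, 0.1, 0.1], [-0.0, 0.1, 0.1], [-0.0, 0.1, 0.1], [-0.0, 0.1, 0.1], [-0.0, 0.1, 0.1], [0, 0, 0], [0, 0, 0]]
```

View pics/t18.png

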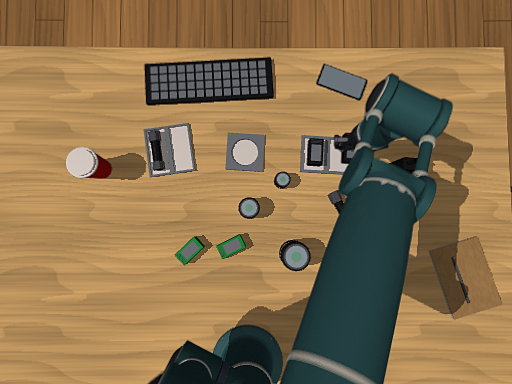

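View pics/w18.png

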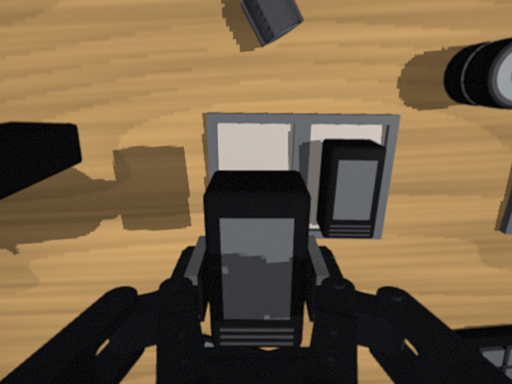

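```bash
python3 snap.py s18 scene; python3 -c "
import cv2
im=cv2.imread('pics/s18.png')[120:330,20:300]; cv2.imwrite('pics/s18c.png',cv2.resize(im,None,fx=2.8,fy=2.8,interpolation=cv2.INTER_CUBIC))"
```

```text
(no output)
```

View pics/s18c.png

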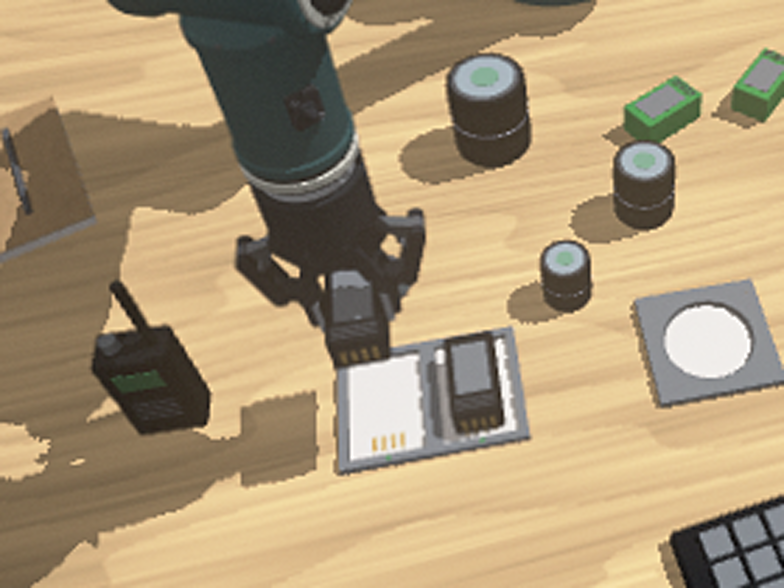

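Request:
{"method": "arm_command", "body": {"slide": [[-0.002,-0.001,0.016],[-0.002,-0.001,0.02],[-0.002,-0.001,0.02],[-0.002,-0.001,0.02],[-0.001,0,0.018],[0,0,0.01],[0,0,0],[0,0,0]], "angular": [[0,0.1,0.1],[0,0.1,0.1],[0,0.1,0.1],[0,0,0.1],[0,0,0.1],[0,0,0],[0,0,0],[0,0,0]], "hand": [0.035,0.035,0.035,0.035,0.035,0.035,0.035,0.035]}}

```text
time: 20.4
tool_pos: [0.6216, -0.2844, 0.0267]
tcp_rot: [-0.099, -3.134, -0.003]
wrist_force: [-0.2, -0.6, -3.5]
width: 0.505
```

```bash
python3 p.py .627 -.290 .020 176.4 4; python3 snap.py w19
```

```text
t 20.4 pos [ 0.6216 -0.2844  0.0267] yaw 176.38 tilt [-0.0062  0.0023] d [ 0.0054 -0.0056 -0.0067] rot [ 0.1 -0.4 -0. ] rows 0.2 F [-0.2 -0.6 -3.5] w 0.0431 q6 -1.97
[[-0.001, -0.001, 0.002], [-0.001, -0.001, 0.002], [-0.001, -0.001, 0.002], [-0.001, -0.001, 0.002], [0, 0, 0], [0, 0, 0], [0, 0, 0], [0, 0, 0]]
[[0.0, -0.1, -0.0], [0.0, -0.1, -0.0], [0.0, -0.1, -0.0], [0.0, -0.1, -0.0], [0, 0, 0], [0, 0, 0], [0, 0, 0], [0, 0, 0]]
```

View pics/w19.png

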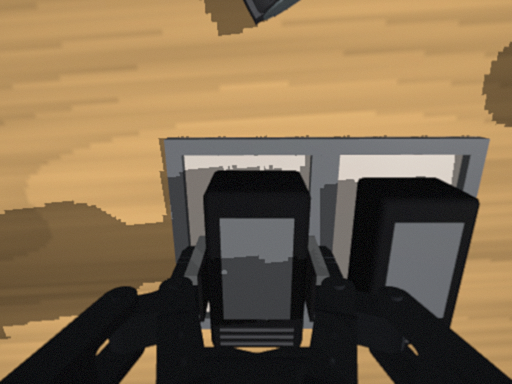

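Request:
{"method": "arm_command", "body": {"slide": [[-0.002,-0.002,0],[-0.002,-0.002,0],[-0.001,-0.001,0],[0,0,0],[0,0,0.002],[0,0,0.002],[0,0,0],[0,0,0]], "angular": [[0,-0.1,0],[0,-0.1,0],[0,-0.1,0],[0,0,0],[0,0,0],[0,0,0],[0,0,0],[0,0,0]], "hand": [0.035,0.035,0.035,0.035,0.035,0.035,0.035,0.035]}}

```text
time: 21.25
tool_pos: [0.6297, -0.292, 0.0274]
tcp_rot: [0.1, 3.133, -0.003]
wrist_force: [0.1, -0.0, -3.6]
width: 0.503
```

```bash
python3 p.py .627 -.290 .0192 176.4 4
```

```text
t 21.25 pos [ 0.6297 -0.292   0.0274] yaw 176.36 tilt [ 0.0067 -0.0018] d [-0.0027  0.002  -0.0082] rot [-0.1  0.4 -0. ] rows 0.2 F [ 0.1 -0.  -3.6] w 0.0429 q6 -1.98
[[0.001, 0.0, 0.002], [0.001, 0.0, 0.002], [0.001, 0.0, 0.002], [0.001, 0.0, 0.002], [0, 0, 0], [0, 0, 0], [0, 0, 0], [0, 0, 0]]
[[-0.0, 0.1, -0.0], [-0.0, 0.1, -0.0], [-0.0, 0.1, -0.0], [-0.0, 0.1, -0.0], [0, 0, 0], [0, 0, 0], [0, 0, 0], [0, 0, 0]]
```

Request:
{"method": "arm_command", "body": {"slide": [[0.001,0.001,0.002],[0.001,0,0.002],[0,0,0.002],[0,0,0.002],[0,0,0],[0,0,0],[0,0,0],[0,0,0]], "angular": [[0,0.1,0],[0,0.1,0],[0,0.1,0],[0,0,0],[0,0,0],[0,0,0],[0,0,0],[0,0,0]], "hand": [0.035,0.035,0.035,0.035,0.035,0.035,0.035,0.035]}}

```text
time: 22.05
tool_pos: [0.6277, -0.2906, 0.0193]
tcp_rot: [0.099, 3.139, -0.002]
wrist_force: [-0.5, -0.5, -2.2]
width: 0.507
```

```bash
python3 p.py .627 -.290 .0192 176.4 4
```

```text
t 22.05 pos [ 0.6277 -0.2906  0.0193] yaw 176.37 tilt [ 0.001  -0.0015] d [-0.0007  0.0006 -0.0001] rot [-0.1  0.1 -0. ] rows 0.0 F [-0.5 -0.5 -2.2] w 0.0433 q6 -1.98
[[0.0, 0.0, 0.0], [0.0, 0.0, 0.0], [0.0, 0.0, 0.0], [0.0, 0.0, 0.0], [0, 0, 0], [0, 0, 0], [0, 0, 0], [0, 0, 0]]
[[-0.0, 0.0, -0.0], [-0.0, 0.0, -0.0], [-0.0, 0.0, -0.0], [-0.0, 0.0, -0.0], [0, 0, 0], [0, 0, 0], [0, 0, 0], [0, 0, 0]]
```

Request:
{"method": "arm_command", "body": {"slide": [[0,0,0],[0,0,0],[0,0,0],[0,0,0],[0,0,0],[0,0,-0.02],[0,0,-0.04],[0,0,-0.04]], "angular": [[0,0,0],[0,0,0],[0,0,0],[0,0,0],[0,0,0],[0,0,0],[0,0,0],[0,0,0]], "hand": [0.045,0.049,0.053,0.058,0.06,0.06,0.06,0.06]}}

```text
time: 22.85
tool_pos: [0.6238, -0.2886, 0.115]
tcp_rot: [-0.099, -3.13, -0.006]
wrist_force: [0.6, -0.3, 0.9]
width: 0.702
```

```bash
python3 p.py .457 -.005 .2 176 8; python3 snap.py w20
```

```text
t 22.85 pos [ 0.6238 -0.2886  0.115 ] yaw 176.37 tilt [-0.0095  0.0038] d [-0.1668  0.2836  0.085 ] rot [ 0.2 -0.6  0.4] rows 7.6 F [ 0.6 -0.3  0.9] w 0.0599 q6 -1.98
[[0.023, 0.034, -0.01], [0.023, 0.034, -0.01], [0.023, 0.034, -0.01], [0.023, 0.034, -0.01], [0.023, 0.034, -0.01], [0.023, 0.034, -0.011], [0.023, 0.034, -0.011], [0.023, 0.034, -0.011]]
[[0.0, -0.1, 0.0], [0.0, -0.1, 0.0], [0.0, -0.1, 0.0], [0.0, -0.1, 0.0], [0.0, -0.1, 0.0], [0.0, -0.1, 0.0], [0.0, -0.1, 0.0], [0.0, -0.1, 0.0]]
```

View pics/w20.png

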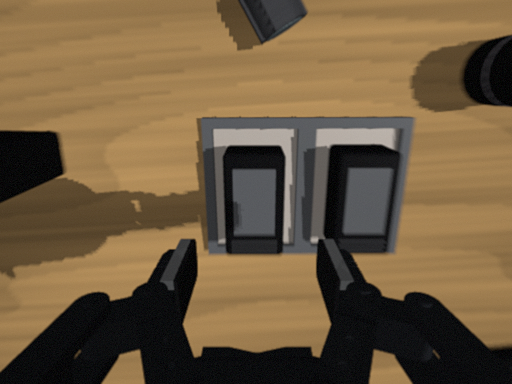

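Request:
{"method": "arm_command", "body": {"slide": [[0.015,0.02,-0.02],[0.023,0.034,-0.02],[0.023,0.034,-0.015],[0.023,0.034,-0.01],[0.023,0.034,-0.01],[0.023,0.034,-0.01],[0.02,0.034,0],[0.01,0.03,0]], "angular": [[0,-0.1,0],[0,-0.1,0],[0,-0.1,0],[0,-0.1,0],[0,0,0],[0,0,0],[0,0,0],[0,0,0]], "hand": [0.07,0.0854,0.0854,0.0854,0.0854,0.0854,0.0854,0.0854]}}

```text
time: 23.7
tool_pos: [0.4843, -0.0237, 0.2151]
tcp_rot: [0.111, 3.114, -0.01]
wrist_force: [1.1, 0.4, -0.3]
width: 1.001
```

```bash
python3 p.py .457 -.005 .12 176 8; python3 snap.py w21;python3 p.py .457 -.005 .12 176 8
```

```text
t 23.7 pos [ 0.4843 -0.0237  0.2151] yaw 175.94 tilt [ 0.0254 -0.0073] d [-0.0273  0.0187 -0.0951] rot [-0.3  1.5 -0.1] rows 2.2 F [ 1.1  0.4 -0.3] w 0.0855 q6 -1.59
[[0.004, 0.002, 0.012], [0.004, 0.002, 0.012], [0.004, 0.002, 0.012], [0.004, 0.002, 0.012], [0.004, 0.002, 0.012], [0.004, 0.002, 0.012], [0.004, 0.002, 0.012], [0.004, 0.002, 0.012]]
[[-0.0, 0.2, -0.0], [-0.0, 0.2, -0.0], [-0.0, 0.2, -0.0], [-0.0, 0.2, -0.0], [-0.0, 0.2, -0.0], [-0.0, 0.2, -0.0], [-0.0, 0.2, -0.0], [-0.0, 0.2, -0.0]]
t 23.75 pos [ 0.4835 -0.02    0.2151] yaw 176.01 tilt [ 0.0247 -0.0037] d [-0.0265  0.015  -0.0951] rot [-0.1  1.4  0. ] rows 2.2 F [-1.3  2.2 -0.5] w 0.0854 q6 -1.59
[[0.004, 0.002, 0.012], [0.004, 0.002, 0.012], [0.004, 0.002, 0.012], [0.004, 0.002, 0.012], [0.004, 0.002, 0.012], [0.004, 0.002, 0.012], [0.004, 0.002, 0.012], [0.003, 0.002, 0.012]]
[[-0.0, 0.2, 0.0], [-0.0, 0.2, 0.0], [-0.0, 0.2, 0.0], [-0.0, 0.2, 0.0], [-0.0, 0.2, 0.0], [-0.0, 0.2, 0.0], [-0.0, 0.2, 0.0], [-0.0, 0.2, 0.0]]
```

View pics/w21.png

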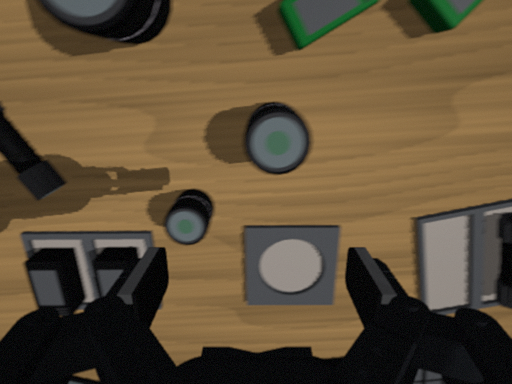

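```bash
python3 - <<'E'
from h import *
import pickle
c=pickle.load(open('pics/w21.pkl','rb'))
X=back(c,[(246,141),(309,141),(277,110),(277,173)],.07)[:,:2]; print(X.round(4),X.mean(0).round(4))
X=back(c,[(245,226),(340,226),(335,305),(247,305)],.008)[:,:2]
print(X.round(4),X.mean(0).round(4),[np.linalg.norm(X[i]-X[(i+1)%4]).round(4) for i in range(4)])
E
python3 p.py .457 -.004 .12 176 6
```

```text
[[ 0.4561 -0.0327]
 [ 0.4601  0.0238]
 [ 0.4309 -0.0036]
 [ 0.4882 -0.0064]] [ 0.4588 -0.0047]
[[ 0.5723 -0.0457]
 [ 0.5803  0.0693]
 [ 0.6986  0.0651]
 [ 0.6906 -0.053 ]] [0.6354 0.0089] [np.float64(0.1153), np.float64(0.1184), np.float64(0.1183), np.float64(0.1185)]
t 23.75 pos [ 0.4835 -0.02    0.2151] yaw 176.01 tilt [ 0.0247 -0.0037] d [-0.0265  0.016  -0.0951] rot [-0.1  1.4  0. ] rows 2.2 F [-1.3  2.2 -0.5] w 0.0854 q6 -1.59
[[0.005, 0.002, 0.016], [0.005, 0.002, 0.016], [0.005, 0.002, 0.016], [0.005, 0.002, 0.016], [0.005, 0.002, 0.016], [0.005, 0.002, 0.016], [0, 0, 0], [0, 0, 0]]
[[-0.0, 0.2, 0.0], [-0.0, 0.2, 0.0], [-0.0, 0.2, 0.0], [-0.0, 0.2, 0.0], [-0.0, 0.2, 0.0], [-0.0, 0.2, 0.0], [0, 0, 0], [0, 0, 0]]
```

Request:
{"method": "arm_command", "body": {"slide": [[0.005,0.003,0.016],[0.006,0.003,0.018],[0.006,0.003,0.018],[0.005,0.002,0.018],[0.004,0.002,0.016],[0.002,0,0.01],[0,0,0],[0,0,0]], "angular": [[0,0.3,0],[0,0.3,0],[0,0.3,0],[0,0.2,0],[0,0.1,0],[0,0,0],[0,0,0],[0,0,0]], "hand": [0.0854,0.0854,0.0854,0.0854,0.0854,0.0854,0.0854,0.0854]}}

```text
time: 24.55
tool_pos: [0.4551, -0.006, 0.1102]
tcp_rot: [0.108, 3.138, -0.005]
wrist_force: [-0.2, 0.5, 0.1]
width: 0.998
```

```bash
python3 p.py .458 -.005 .035 176 6; python3 snap.py w22
```

```text
t 24.55 pos [ 0.4551 -0.006   0.1102] yaw 176.05 tilt [ 0.0015 -0.0033] d [ 0.0029  0.001  -0.0752] rot [-0.2  0.1  0. ] rows 1.7 F [-0.2  0.5  0.1] w 0.0852 q6 -1.57
[[-0.0, 0.0, 0.013], [-0.0, 0.0, 0.013], [-0.0, 0.0, 0.013], [-0.0, 0.0, 0.013], [-0.0, 0.0, 0.013], [-0.0, 0.0, 0.013], [0, 0, 0], [0, 0, 0]]
[[-0.0, 0.0, 0.0], [-0.0, 0.0, 0.0], [-0.0, 0.0, 0.0], [-0.0, 0.0, 0.0], [-0.0, 0.0, 0.0], [-0.0, 0.0, 0.0], [0, 0, 0], [0, 0, 0]]
```

View pics/w22.png

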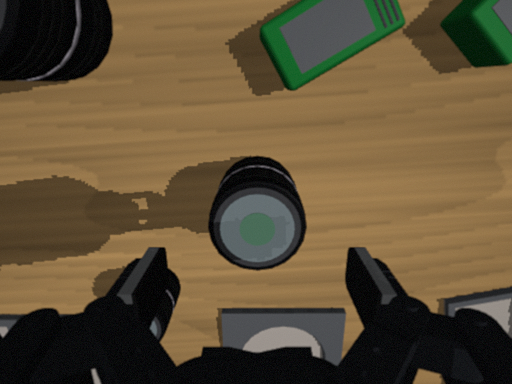

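Run:
```python
from h import *
import pickle
c=pickle.load(open('pics/w22.pkl','rb'))
print(back(c,[(257,224),(257,269),(210,226),(305,226)],.07).round(4))
```

```text
[[ 0.4568 -0.0068  0.07  ]
 [ 0.4888 -0.009   0.07  ]
 [ 0.4562 -0.0358  0.07  ]
 [ 0.4602  0.0226  0.07  ]]
```

Request:
{"method": "arm_command", "body": {"slide": [[-0.001,0,0.012],[-0.001,0,0.014],[-0.001,0,0.014],[-0.001,0,0.014],[0,0,0.012],[0,0,0.008],[0,0,0],[0,0,0]], "angular": [[0,0,0],[0,0,0],[0,0,0],[0,0,0],[0,0,0],[0,0,0],[0,0,0],[0,0,0]], "hand": [0.0854,0.0854,0.0854,0.0854,0.0854,0.0854,0.0854,0.0854]}}

```text
time: 25.4
tool_pos: [0.4659, -0.0077, 0.0357]
tcp_rot: [0.109, 3.127, -0.006]
wrist_force: [-0.5, -1.3, -0.1]
width: 0.997
```

```bash
python3 p.py .458 -.005 .035 176 6; python3 snap.py w23
```

```text
t 25.4 pos [ 0.4659 -0.0077  0.0357] yaw 176.0 tilt [ 0.013  -0.0042] d [-0.0079  0.0027 -0.0007] rot [-0.2  0.8 -0. ] rows 0.2 F [-0.5 -1.3 -0.1] w 0.0852 q6 -1.57
[[0.001, 0.0, 0.0], [0.001, 0.0, 0.0], [0.001, 0.0, 0.0], [0.001, 0.0, 0.0], [0.001, 0.0, 0.0], [0.001, 0.0, 0.0], [0, 0, 0], [0, 0, 0]]
[[-0.0, 0.1, -0.0], [-0.0, 0.1, -0.0], [-0.0, 0.1, -0.0], [-0.0, 0.1, -0.0], [-0.0, 0.1, -0.0], [-0.0, 0.1, -0.0], [0, 0, 0], [0, 0, 0]]
```

View pics/w23.png

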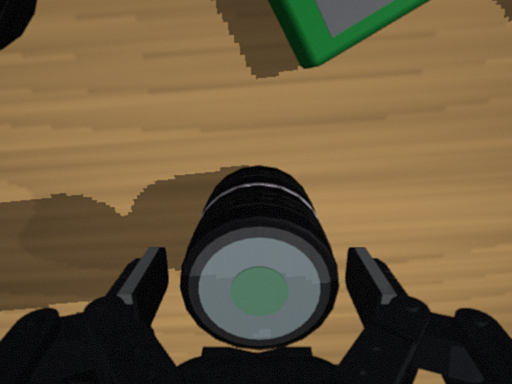

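Request:
{"method": "arm_command", "body": {"slide": [[0.002,0,0],[0.002,0,0],[0.001,0,0],[0.001,0,0],[0,0,0],[0,0,0],[0,0,0],[0,0,0]], "angular": [[0,0.2,0],[0,0.2,0],[0,0.2,0],[0,0.1,0],[0,0,0],[0,0,0],[0,0,0],[0,0,0]], "hand": [0.0854,0.0854,0.0854,0.0854,0.0854,0.08,0.074,0.068], "squeeze": 55}}

```text
time: 26.25
tool_pos: [0.4613, -0.0073, 0.0381]
tcp_rot: [0.109, 3.135, -0.005]
wrist_force: [-0.6, -0.4, -0.5]
width: 0.797
```

```bash
python3 p.py .458 -.005 .035 176 6; python3 snap.py w24
```

```text
t 26.25 pos [ 0.4613 -0.0073  0.0381] yaw 176.0 tilt [ 0.0046 -0.0036] d [-0.0033  0.0023 -0.0031] rot [-0.2  0.3  0. ] rows 0.1 F [-0.6 -0.4 -0.5] w 0.0681 q6 -1.57
[[0.001, 0.0, 0.001], [0.001, 0.0, 0.001], [0.001, 0.0, 0.001], [0.001, 0.0, 0.001], [0.001, 0.0, 0.001], [0.001, 0.0, 0.001], [0, 0, 0], [0, 0, 0]]
[[-0.0, 0.0, 0.0], [-0.0, 0.0, 0.0], [-0.0, 0.0, 0.0], [-0.0, 0.0, 0.0], [-0.0, 0.0, 0.0], [-0.0, 0.0, 0.0], [0, 0, 0], [0, 0, 0]]
```

View pics/w24.png

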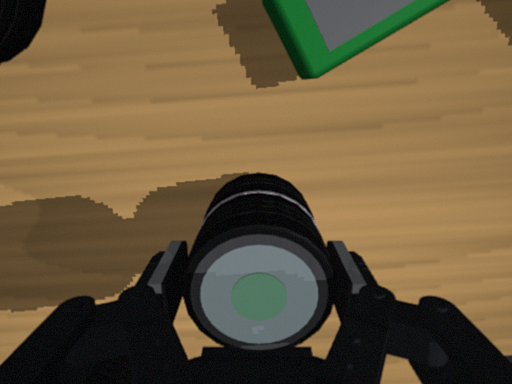

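Request:
{"method": "arm_command", "body": {"slide": [[0.001,0,0.001],[0.001,0,0.001],[0,0,0.001],[0,0,0],[0,0,0],[0,0,0],[0,0,0],[0,0,0]], "angular": [[-0.1,0.1,0],[-0.1,0.1,0],[0,0,0],[0,0,0],[0,0,0],[0,0,0],[0,0,0],[0,0,0]], "hand": [0.068,0.068,0.068,0.068,0.064,0.06,0.055,0.055]}}

```text
time: 27.1
tool_pos: [0.459, -0.007, 0.0349]
tcp_rot: [0.11, 3.139, 0.001]
wrist_force: [0.3, 0.1, 0.3]
width: 0.713
```

```bash
python3 p.py .458 -.005 .035 176 6; python3 snap.py w25
```

```text
t 27.1 pos [ 0.459  -0.007   0.0349] yaw 175.99 tilt [0.0007 0.0008] d [-0.001   0.002   0.0001] rot [ 0.  0. -0.] rows 0.0 F [0.3 0.1 0.3] w 0.0609 q6 -1.57
[[0.0, 0.0, -0.0], [0.0, 0.0, -0.0], [0.0, 0.0, -0.0], [0.0, 0.0, -0.0], [0.0, 0.0, -0.0], [0.0, 0.0, -0.0], [0, 0, 0], [0, 0, 0]]
[[0.0, 0.0, -0.0], [0.0, 0.0, -0.0], [0.0, 0.0, -0.0], [0.0, 0.0, -0.0], [0.0, 0.0, -0.0], [0.0, 0.0, -0.0], [0, 0, 0], [0, 0, 0]]
```

Request:
{"method": "arm_command", "body": {"slide": [[0,0,0],[0,0,-0.01],[0,0,-0.02],[0,0,-0.03],[0,0,-0.03],[0,0,-0.02],[0,0,0],[0,0,0]], "angular": [[0,0,0],[0,0,0],[0,0,0],[0,0,0],[0,0,0],[0,0,0],[0,0,0],[0,0,0]], "hand": [0.055,0.055,0.055,0.055,0.055,0.055,0.055,0.055]}}

```text
time: 27.95
tool_pos: [0.4548, -0.0071, 0.1473]
tcp_rot: [-0.109, -3.132, -0.001]
wrist_force: [0.1, 0.2, -2.9]
width: 0.712
```

```bash
python3 p.py .6345 .007 .14 176 7; python3 snap.py w26
```

```text
t 27.95 pos [ 0.4548 -0.0071  0.1473] yaw 176.01 tilt [-0.0075  0.0007] d [ 0.1797  0.0141 -0.0073] rot [ 0.  -0.4  0. ] rows 4.0 F [ 0.1  0.2 -2.9] w 0.0608 q6 -1.57
[[-0.025, 0.004, 0.001], [-0.025, 0.004, 0.001], [-0.025, 0.004, 0.001], [-0.025, 0.004, 0.001], [-0.025, 0.004, 0.001], [-0.025, 0.004, 0.001], [-0.025, 0.004, 0.001], [0, 0, 0]]
[[0.0, -0.1, 0.0], [0.0, -0.1, 0.0], [0.0, -0.1, 0.0], [0.0, -0.1, 0.0], [0.0, -0.1, 0.0], [0.0, -0.1, 0.0], [0.0, -0.1, 0.0], [0, 0, 0]]
```

View pics/w26.png

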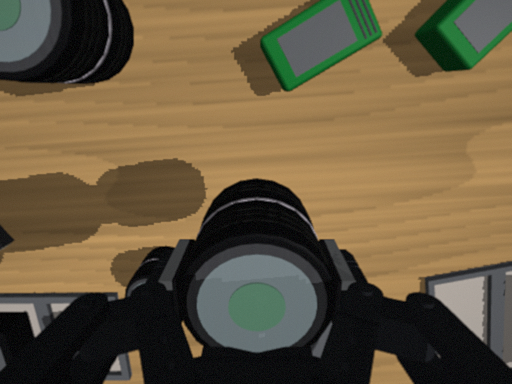

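Request:
{"method": "arm_command", "body": {"slide": [[-0.02,0.003,0],[-0.028,0.004,0],[-0.028,0.004,0],[-0.028,0.004,0.004],[-0.028,0.004,0.004],[-0.026,0.004,0.004],[-0.018,0.003,0.004],[0,0,0]], "angular": [[0,-0.1,0],[0,-0.1,0],[0,-0.1,0],[0,-0.1,0],[0,0,0],[0,0,0],[0,0,0],[0,0,0]], "hand": [0.055,0.055,0.055,0.055,0.055,0.055,0.055,0.055]}}

```text
time: 28.8
tool_pos: [0.6272, 0.0073, 0.1102]
tcp_rot: [-0.109, -3.113, 0.0]
wrist_force: [-0.5, -0.2, -2.5]
width: 0.713
```

```bash
python3 p.py .6345 .006 .05 176 7; python3 snap.py w27;python3 p.py .6345 .006 .05 176 7
```

```text
t 28.8 pos [0.6272 0.0073 0.1102] yaw 175.99 tilt [-0.027   0.0009] d [ 0.0073 -0.0013 -0.0602] rot [-0.1 -1.5 -0. ] rows 1.3 F [-0.5 -0.2 -2.5] w 0.0609 q6 -1.53
[[-0.001, -0.0, 0.009], [-0.001, -0.0, 0.009], [-0.001, -0.0, 0.009], [-0.001, -0.0, 0.009], [-0.001, -0.0, 0.009], [-0.001, -0.0, 0.009], [-0.001, -0.0, 0.009], [0, 0, 0]]
[[-0.0, -0.2, -0.0], [-0.0, -0.2, -0.0], [-0.0, -0.2, -0.0], [-0.0, -0.2, -0.0], [-0.0, -0.2, -0.0], [-0.0, -0.2, -0.0], [-0.0, -0.2, -0.0], [0, 0, 0]]
t 28.85 pos [0.6256 0.0072 0.1099] yaw 175.99 tilt [-0.0292  0.0009] d [ 0.0089 -0.0012 -0.0599] rot [-0.1 -1.7 -0. ] rows 1.3 F [-0.2 -0.7 -3.3] w 0.0609 q6 -1.53
[[-0.002, -0.0, 0.009], [-0.002, -0.0, 0.009], [-0.001, -0.0, 0.009], [-0.001, -0.0, 0.009], [-0.001, -0.0, 0.009], [-0.001, -0.0, 0.009], [-0.001, -0.0, 0.009], [0, 0, 0]]
[[-0.0, -0.2, -0.0], [-0.0, -0.2, -0.0], [-0.0, -0.2, -0.0], [-0.0, -0.2, -0.0], [-0.0, -0.2, -0.0], [-0.0, -0.2, -0.0], [-0.0, -0.2, -0.0], [0, 0, 0]]
```

View pics/w27.png

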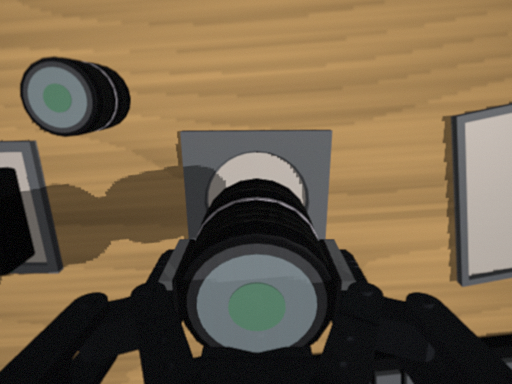

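Run:
```python
from h import *
import pickle
c=pickle.load(open('pics/w27.pkl','rb'))
X=back(c,[(179,131),(331,130),(326,240)],.008)[:,:2]; e=X[1]-X[0]; L=np.linalg.norm(e); n=np.array([e[1],-e[0]])/L
print(X.round(4),L, X[:2].mean(0)+n*.058, np.degrees(np.arctan2(e[1],e[0]))-90)
```

```text
[[ 0.5744 -0.0489]
 [ 0.5817  0.0663]
 [ 0.6737  0.062 ]] 0.11542678653901042 [0.63592793 0.00500032] -3.648058380759039
```

Request:
{"method": "arm_command", "body": {"slide": [[-0.001,0,0.008],[-0.001,0,0.01],[-0.001,0,0.01],[-0.001,0,0.01],[-0.001,0,0.01],[0,0,0.008],[0,0,0],[0,0,0]], "angular": [[0,-0.3,0],[0,-0.3,0],[0,-0.3,0],[0,-0.3,0],[0,-0.2,0],[0,-0.2,0],[0,0,0],[0,0,0]], "hand": [0.055,0.055,0.055,0.055,0.055,0.055,0.055,0.055]}}

```text
time: 29.65
tool_pos: [0.6229, 0.0066, 0.0455]
tcp_rot: [-0.11, -3.132, 0.002]
wrist_force: [0.4, -0.2, -3.0]
width: 0.713
```

```bash
python3 snap.py w28;python3 p.py .636 .0045 .0375 176 4
```

```text
t 29.7 pos [0.6228 0.0066 0.0454] yaw 175.97 tilt [-0.0081 -0.0012] d [ 0.0132 -0.0021 -0.0079] rot [-0.1 -0.5 -0. ] rows 0.3 F [-0.7 -0.3 -2. ] w 0.0608 q6 -1.53
[[-0.003, -0.0, 0.002], [-0.003, -0.0, 0.002], [-0.003, -0.0, 0.002], [-0.003, -0.0, 0.002], [0, 0, 0], [0, 0, 0], [0, 0, 0], [0, 0, 0]]
[[-0.0, -0.1, -0.0], [-0.0, -0.1, -0.0], [-0.0, -0.1, -0.0], [-0.0, -0.1, -0.0], [0, 0, 0], [0, 0, 0], [0, 0, 0], [0, 0, 0]]
```

View pics/w28.png

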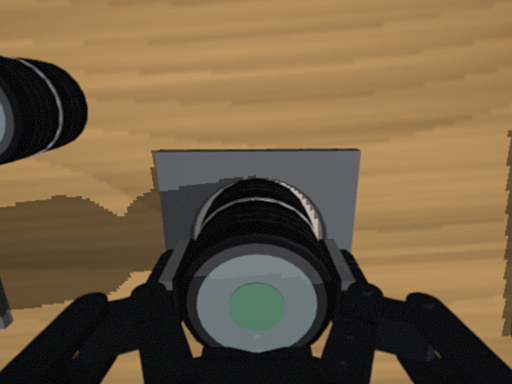

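Lens is still too near in x; shift forward about 12 mm (staying above the rim), and level.

Request:
{"method": "arm_command", "body": {"slide": [[-0.004,0,0],[-0.003,-0.001,0],[-0.003,0,0],[-0.001,0,0],[0,0,0],[0,0,0],[0,0,0],[0,0,0]], "angular": [[0,-0.1,0],[0,-0.1,0],[0,-0.1,0],[0,0,0],[0,0,0],[0,0,0],[0,0,0],[0,0,0]], "hand": [0.055,0.055,0.055,0.055,0.055,0.055,0.055,0.055]}}

```text
time: 30.5
tool_pos: [0.6372, 0.0045, 0.048]
tcp_rot: [0.11, 3.137, -0.003]
wrist_force: [0.7, -0.1, -3.5]
width: 0.715
```

```bash
python3 snap.py w29;python3 p.py .636 .0045 .0372 176 4
```

```text
t 30.55 pos [0.6372 0.0045 0.048 ] yaw 175.97 tilt [ 0.0026 -0.0017] d [-0.0012 -0.     -0.0108] rot [-0.1  0.2 -0. ] rows 0.2 F [ 0.2  1.3 -3.2] w 0.0612 q6 -1.53
[[0.0, -0.0, 0.003], [0.0, -0.0, 0.003], [0.0, -0.0, 0.003], [0.0, -0.0, 0.003], [0, 0, 0], [0, 0, 0], [0, 0, 0], [0, 0, 0]]
[[-0.0, 0.0, -0.0], [-0.0, 0.0, -0.0], [-0.0, 0.0, -0.0], [-0.0, 0.0, -0.0], [0, 0, 0], [0, 0, 0], [0, 0, 0], [0, 0, 0]]
```

View pics/w29.png

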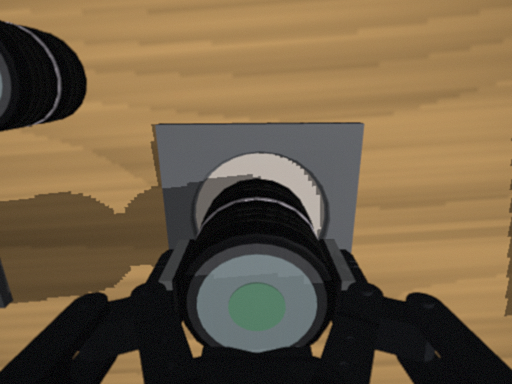

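Run:
```python
from h import *
import pickle
c=pickle.load(open('pics/w29.pkl','rb'))
print(back(c,[(258,178)],.013).round(4), back(c,[(262,152),(153,124),(363,123)],.008).round(4))
```

```text
[[0.608  0.0065 0.013 ]] [[ 0.5943  0.0097  0.008 ]
 [ 0.5744 -0.0493  0.008 ]
 [ 0.582   0.0664  0.008 ]]
```

Request:
{"method": "arm_command", "body": {"slide": [[0.001,0,0.002],[0.001,0,0.003],[0,0,0.002],[0,0,0.002],[0,0,0],[0,0,0],[0,0,0],[0,0,0]], "angular": [[0,0.1,0],[0,0.1,0],[0,0,0],[0,0,0],[0,0,0],[0,0,0],[0,0,0],[0,0,0]], "hand": [0.055,0.055,0.055,0.055,0.055,0.055,0.055,0.055]}}

```text
time: 31.35
tool_pos: [0.6344, 0.0047, 0.0376]
tcp_rot: [-0.11, -3.137, 0.002]
wrist_force: [-0.2, -0.2, -2.0]
width: 0.714
```

```bash
python3 p.py .6345 .0045 .0372 176 4
```

```text
t 31.35 pos [0.6344 0.0047 0.0376] yaw 175.97 tilt [-0.0025 -0.0014] d [ 0.0001 -0.0002 -0.0004] rot [-0.1 -0.1 -0. ] rows 0.0 F [-0.2 -0.2 -2. ] w 0.061 q6 -1.53
[[-0.0, -0.0, 0.0], [-0.0, -0.0, 0.0], [-0.0, -0.0, 0.0], [-0.0, -0.0, 0.0], [0, 0, 0], [0, 0, 0], [0, 0, 0], [0, 0, 0]]
[[-0.0, -0.0, -0.0], [-0.0, -0.0, -0.0], [-0.0, -0.0, -0.0], [-0.0, -0.0, -0.0], [0, 0, 0], [0, 0, 0], [0, 0, 0], [0, 0, 0]]
```

Request:
{"method": "arm_command", "body": {"slide": [[0,0,0.001],[0,0,0],[0,0,0],[0,0,0],[0,0,0],[0,0,0],[0,0,0],[0,0,0]], "angular": [[0,0,0],[0,0,0],[0,0,0],[0,0,0],[0,0,0],[0,0,0],[0,0,0],[0,0,0]], "hand": [0.055,0.055,0.055,0.064,0.068,0.072,0.08,0.0854]}}

```text
time: 32.15
tool_pos: [0.6368, 0.0047, 0.0392]
tcp_rot: [0.11, 3.137, -0.002]
wrist_force: [-0.2, -0.7, 0.8]
width: 0.997
```

```bash
python3 snap.py w30; python3 p.py .6345 .0045 .14 176 4
```

```text
t 32.2 pos [0.6369 0.0047 0.0392] yaw 175.97 tilt [ 0.0027 -0.0016] d [-0.0024 -0.0002  0.1008] rot [-0.1  0.2 -0. ] rows 2.2 F [ 0.8 -0.7 -0.2] w 0.0854 q6 -1.53
[[0.001, -0.0, -0.025], [0.001, -0.0, -0.025], [0.001, -0.0, -0.025], [0.001, -0.0, -0.025], [0, 0, 0], [0, 0, 0], [0, 0, 0], [0, 0, 0]]
[[-0.0, 0.0, -0.0], [-0.0, 0.0, -0.0], [-0.0, 0.0, -0.0], [-0.0, 0.0, -0.0], [0, 0, 0], [0, 0, 0], [0, 0, 0], [0, 0, 0]]
```

View pics/w30.png

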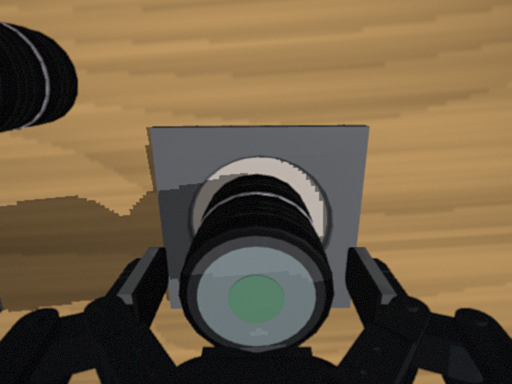

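Request:
{"method": "arm_command", "body": {"slide": [[0,0,-0.025],[0,0,-0.04],[0,0,-0.045],[0,0,-0.04],[0,0,-0.02],[0,0,0],[0,0,0],[0,0,0]], "angular": [[0,0,0],[0,0,0],[0,0,0],[0,0,4],[0,0,8],[0,0,8],[0,0,8],[0,0,8]], "hand": [0.0854,0.0854,0.0854,0.0854,0.07,0.07,0.07,0.07]}}

```text
time: 33.0
tool_pos: [0.636, 0.0049, 0.2165]
tcp_rot: [1.109, 2.937, -0.001]
wrist_force: [-0.4, -0.4, 0.4]
width: 0.822
```

```bash
python3 snap.py w31; python3 p.py .452 -.290 .2 26 8
```

```text
t 33.05 pos [0.6359 0.0049 0.2164] yaw 138.33 tilt [ 0.0019 -0.0015] d [-0.1839 -0.2949 -0.0164] rot [1.000e-01 1.000e-01 1.123e+02] rows 13.4 F [-0.  -0.5 -0. ] w 0.0699 q6 -0.87
[[-0.004, -0.026, 0.001], [-0.008, -0.025, 0.001], [-0.012, -0.023, 0.001], [-0.015, -0.021, 0.001], [-0.018, -0.019, 0.001], [-0.02, -0.016, 0.001], [-0.023, -0.013, 0.001], [-0.024, -0.01, 0.001]]
[[0.0, 0.0, 8.4], [0.0, 0.0, 8.4], [0.0, 0.0, 8.4], [0.0, 0.0, 8.4], [0.0, 0.0, 8.4], [0.0, 0.0, 8.4], [0.0, 0.0, 8.4], [0.0, 0.0, 8.4]]
```

View pics/w31.png

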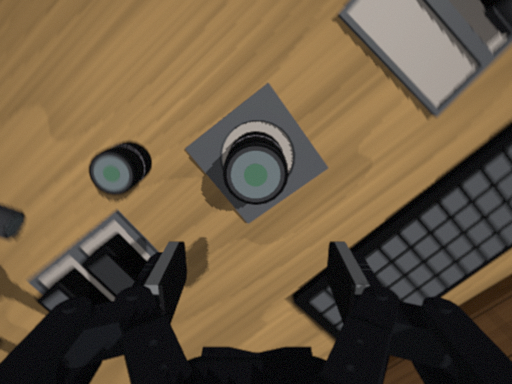

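Run:
```python
from h import *
import pickle
c=pickle.load(open('pics/w31.pkl','rb'))
print(back(c,[(225,174),(288,174),(256,143),(256,204)],.072)[:,:2].mean(0).round(4), back(c,[(186,149),(268,84),(327,167),(247,222)],.008)[:,:2].mean(0).round(4))
```

```text
[0.6364 0.0047] [0.6366 0.0057]
```

Request:
{"method": "arm_command", "body": {"slide": [[-0.004,-0.026,0.001],[-0.008,-0.025,0.001],[-0.012,-0.023,0.001],[-0.015,-0.021,0.001],[-0.018,-0.019,0.001],[-0.02,-0.016,0.001],[-0.023,-0.013,0.001],[-0.024,-0.01,0.001]], "angular": [[0,0,8.4],[0,0,8.4],[0,0,8.4],[0,0,8.4],[0,0,8.4],[0,0,8.4],[0,0,8.4],[0,0,8.4]], "hand": [0.06,0.06,0.06,0.06,0.06,0.06,0.06,0.06]}}

```text
time: 33.85
tool_pos: [0.5223, -0.1743, 0.2071]
tcp_rot: [2.563, 1.814, 0.002]
wrist_force: [0.5, 0.6, 1.7]
width: 0.702
```

```bash
python3 p.py .452 -.290 .2 26 8
```

```text
t 33.85 pos [ 0.5223 -0.1743  0.2071] yaw 70.56 tilt [ 0.0021 -0.0005] d [-0.0703 -0.1157 -0.0071] rot [ 0.1 -0.1 44.6] rows 5.3 F [0.5 0.6 1.7] w 0.0599 q6 -0.03
[[-0.017, -0.003, 0.001], [-0.017, -0.002, 0.001], [-0.017, -0.0, 0.001], [-0.017, 0.001, 0.001], [-0.017, 0.003, 0.001], [-0.016, 0.005, 0.001], [-0.016, 0.006, 0.001], [-0.015, 0.008, 0.001]]
[[0.0, -0.0, 5.6], [0.0, -0.0, 5.6], [0.0, -0.0, 5.6], [0.0, -0.0, 5.6], [0.0, -0.0, 5.6], [0.0, -0.0, 5.6], [0.0, -0.0, 5.6], [0.0, -0.0, 5.6]]
```

Lens is within about 1 mm of the recess centre. On to torch 2.

Request:
{"method": "arm_command", "body": {"slide": [[-0.017,-0.003,0.001],[-0.019,-0.002,0.001],[-0.019,0,0.001],[-0.019,0.001,0.001],[-0.018,0.003,0.001],[-0.017,0.005,0.001],[-0.014,0.006,0],[0,0,0]], "angular": [[0,0,5.6],[0,0,5.6],[0,0,5.6],[0,0,5.6],[0,0,5.6],[0,0,5.6],[0,0,5.6],[0,0,4]], "hand": [0.06,0.06,0.06,0.06,0.06,0.06,0.06,0.06]}}

```text
time: 34.65
tool_pos: [0.4502, -0.2877, 0.1995]
tcp_rot: [3.057, 0.721, -0.001]
wrist_force: [0.2, 0.0, 0.3]
width: 0.703
```

```bash
python3 snap.py w32; python3 p.py .452 -.290 .1 26 8;  python3 - <<'E'
import cv2
im=cv2.imread('pics/w32.png'); cv2.imwrite('pics/w32b.png',cv2.resize(im,(800,600),interpolation=cv2.INTER_CUBIC))
E
```

```text
t 34.7 pos [ 0.4504 -0.2872  0.1994] yaw 26.42 tilt [-0.0005  0.0001] d [ 0.0016 -0.0028 -0.0994] rot [-0.   0.   0.4] rows 2.2 F [ 0.8  0.1 -0.6] w 0.0599 q6 0.5
[[0.0, 0.0, 0.012], [0.0, 0.0, 0.012], [0.0, 0.0, 0.012], [0.0, 0.0, 0.012], [0.0, 0.0, 0.012], [0.0, 0.0, 0.012], [0.0, 0.0, 0.012], [0.0, 0.0, 0.012]]
[[-0.0, 0.0, 0.1], [-0.0, 0.0, 0.1], [-0.0, 0.0, 0.1], [-0.0, 0.0, 0.1], [-0.0, 0.0, 0.1], [-0.0, 0.0, 0.1], [-0.0, 0.0, 0.1], [-0.0, 0.0, 0.1]]
```

View pics/w32b.png

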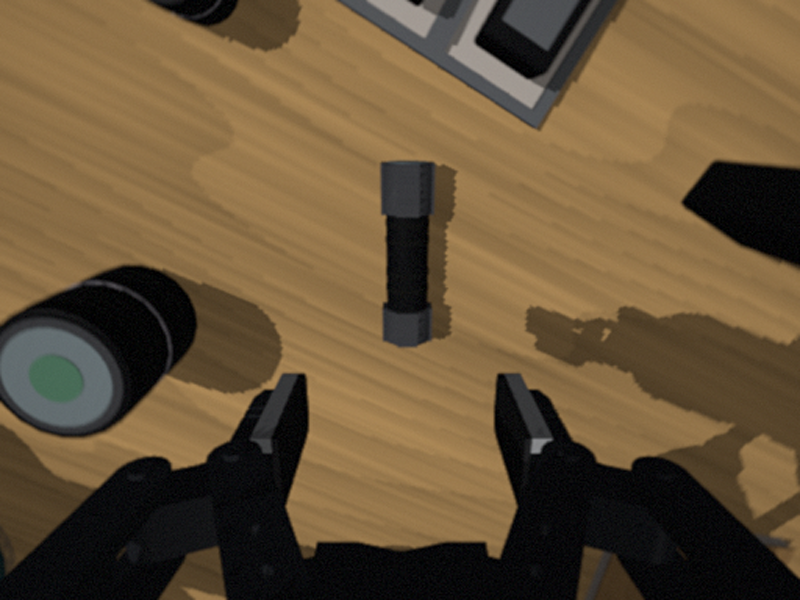

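Run:
```python
from h import *
import pickle
c=pickle.load(open('pics/w32.pkl','rb'))
f=lambda p:np.array(p)/1.5625-.2
A=back(c,f([(408,162),(407,346)]),.034)[:,:2]; print(A.round(4),np.linalg.norm(A[1]-A[0]),A.mean(0).round(4),np.degrees(np.arctan2(*(A[0]-A[1])[::-1])))
print(back(c,f([(408,215),(407.5,304)]),.031)[:,:2].round(4))
```

```text
[[ 0.5106 -0.2638]
 [ 0.4033 -0.3172]] 0.1198847089234964 [ 0.457  -0.2905] 26.473039602398394
[[ 0.482  -0.2783]
 [ 0.4293 -0.3045]]
```

```bash
python3 p.py .4555 -.2903 .045 26.4 6
```

```text
t 34.7 pos [ 0.4504 -0.2872  0.1994] yaw 26.42 tilt [-0.0005  0.0001] d [ 0.0051 -0.0031 -0.1544] rot [-0.  0.  0.] rows 3.4 F [ 0.8  0.1 -0.6] w 0.0599 q6 0.5
[[0.001, 0.001, 0.026], [0.001, 0.001, 0.026], [0.001, 0.001, 0.026], [0.001, 0.001, 0.026], [0.001, 0.001, 0.026], [0.001, 0.001, 0.026], [0, 0, 0], [0, 0, 0]]
[[-0.0, 0.0, 0.0], [-0.0, 0.0, 0.0], [-0.0, 0.0, 0.0], [-0.0, 0.0, 0.0], [-0.0, 0.0, 0.0], [-0.0, 0.0, 0.0], [0, 0, 0], [0, 0, 0]]
```

Request:
{"method": "arm_command", "body": {"slide": [[0.001,0.001,0.022],[0.001,0.001,0.026],[0.001,0.001,0.026],[0,0.001,0.026],[0,0.001,0.026],[0,0,0.02],[0,0,0],[0,0,0]], "angular": [[0,0,0],[0,0,0],[0,0,0],[0,0,0],[0,0,0],[0,0,0],[0,0,0],[0,0,0]], "hand": [0.06,0.06,0.06,0.06,0.06,0.06,0.06,0.06], "squeeze": 40}}

```text
time: 35.5
tool_pos: [0.4577, -0.2905, 0.0506]
tcp_rot: [3.045, 0.76, 0.005]
wrist_force: [0.6, 0.3, 0.2]
width: 0.704
```

```bash
python3 snap.py w33; python3 p.py .4555 -.2903 .0155 26.4 4
```

```text
t 35.55 pos [ 0.4575 -0.2904  0.0507] yaw 28.02 tilt [ 0.0036 -0.0019] d [-0.002   0.0001 -0.0352] rot [ 0.2 -0.1  1.6] rows 0.8 F [ 0.4  0.4 -0.9] w 0.0601 q6 0.47
[[-0.0, -0.0, 0.009], [-0.0, -0.0, 0.009], [-0.0, -0.0, 0.009], [-0.0, -0.0, 0.009], [0, 0, 0], [0, 0, 0], [0, 0, 0], [0, 0, 0]]
[[0.0, -0.0, 0.4], [0.0, -0.0, 0.4], [0.0, -0.0, 0.4], [0.0, -0.0, 0.4], [0, 0, 0], [0, 0, 0], [0, 0, 0], [0, 0, 0]]
```

View pics/w33.png

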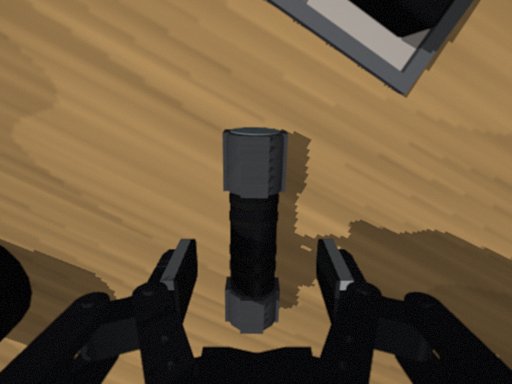

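Request:
{"method": "arm_command", "body": {"slide": [[-0.001,0,0.009],[0,0,0.009],[0,0,0.009],[0,0,0.007],[0,0,0],[0,0,0],[0,0,0],[0,0,0]], "angular": [[0,0,0.4],[0,0,0.4],[0,0,0.4],[0,0,0.4],[0,0,0],[0,0,0],[0,0,0],[0,0,0]], "hand": [0.06,0.06,0.06,0.06,0.06,0.045,0.035,0.02]}}

```text
time: 36.35
tool_pos: [0.4595, -0.2927, 0.018]
tcp_rot: [3.051, 0.716, 0.012]
wrist_force: [0.2, 0.4, -1.3]
width: 0.311
```

```bash
python3 snap.py w34; python3 p.py .4555 -.2903 .0155 26.4 4
```

```text
t 36.4 pos [ 0.4596 -0.2928  0.018 ] yaw 26.4 tilt [ 0.0094 -0.0058] d [-0.0041  0.0025 -0.0025] rot [ 0.5 -0.3  0. ] rows 0.1 F [ 0.2 -0.3 -1. ] w 0.0263 q6 0.5
[[-0.001, -0.001, 0.001], [-0.001, -0.001, 0.001], [-0.001, -0.001, 0.001], [-0.001, -0.001, 0.001], [0, 0, 0], [0, 0, 0], [0, 0, 0], [0, 0, 0]]
[[0.1, -0.1, 0.0], [0.1, -0.1, 0.0], [0.1, -0.1, 0.0], [0.1, -0.1, 0.0], [0, 0, 0], [0, 0, 0], [0, 0, 0], [0, 0, 0]]
```

View pics/w34.png

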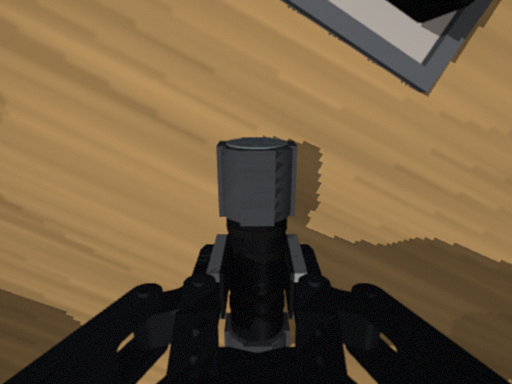

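Request:
{"method": "arm_command", "body": {"slide": [[0,0,0],[0,0,-0.02],[0,0,-0.03],[0,0,-0.04],[0,0,-0.04],[0,0,-0.02],[0,0,0],[0,0,0]], "angular": [[0,0,0],[0.1,-0.1,0],[0.1,-0.1,0],[0.1,0,0],[0,0,0],[0,0,0],[0,0,0],[0,0,0]], "hand": [0.02,0.02,0.02,0.02,0.02,0.02,0.02,0.02]}}

```text
time: 37.2
tool_pos: [0.4565, -0.2909, 0.1703]
tcp_rot: [-3.058, -0.718, 0.001]
wrist_force: [-0.2, -0.7, -2.6]
width: 0.307
```

```bash
python3 p.py .65 .207 .17 8.6 8; python3 snap.py w35
```

```text
t 37.2 pos [ 0.4565 -0.2909  0.1703] yaw 26.41 tilt [-0.0007 -0.    ] d [ 1.935e-01  4.979e-01 -3.000e-04] rot [-0.   0.  17.8] rows 11.9 F [-0.2 -0.7 -2.6] w 0.0262 q6 0.5
[[0.033, -0.03, 0.0], [0.032, -0.031, 0.0], [0.032, -0.032, 0.0], [0.031, -0.033, 0.0], [0.03, -0.034, 0.0], [0.029, -0.034, 0.0], [0.028, -0.035, 0.0], [0.027, -0.036, 0.0]]
[[-0.0, 0.0, 1.5], [-0.0, 0.0, 1.5], [-0.0, 0.0, 1.5], [-0.0, 0.0, 1.5], [-0.0, 0.0, 1.5], [-0.0, 0.0, 1.5], [-0.0, 0.0, 1.5], [-0.0, 0.0, 1.5]]
```

View pics/w35.png

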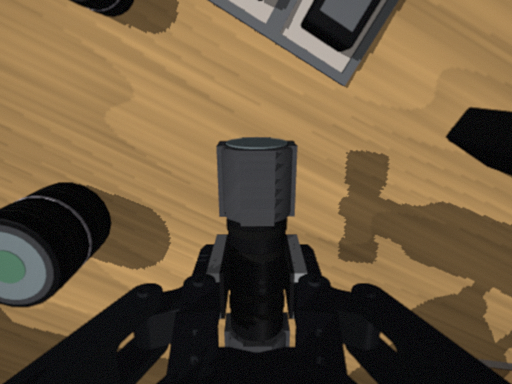

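Request:
{"method": "arm_command", "body": {"slide": [[0.022,-0.02,0],[0.032,-0.031,0],[0.032,-0.032,0],[0.031,-0.033,0],[0.03,-0.034,0],[0.029,-0.034,0],[0.028,-0.035,0],[0.027,-0.036,0]], "angular": [[0,0,1.5],[0,0,1.5],[0,0,1.5],[0,0,1.5],[0,0,1.5],[0,0,1.5],[0,0,1.5],[0,0,1.5]], "hand": [0.02,0.02,0.02,0.02,0.02,0.02,0.02,0.02]}}

```text
time: 38.05
tool_pos: [0.5761, 0.0371, 0.1501]
tcp_rot: [-3.113, -0.363, 0.042]
wrist_force: [1.0, -0.8, -2.3]
width: 0.313
```

```bash
python3 p.py .65 .207 .17 8.6 6
```

```text
t 38.05 pos [0.5761 0.0371 0.1501] yaw 13.3 tilt [-0.0275  0.0037] d [0.0739 0.1699 0.0199] rot [-0.5  1.5  4.7] rows 4.1 F [ 1.  -0.8 -2.3] w 0.0267 q6 1.36
[[0.018, -0.025, -0.004], [0.018, -0.025, -0.004], [0.018, -0.025, -0.003], [0.017, -0.025, -0.003], [0.017, -0.026, -0.003], [0.017, -0.026, -0.003], [0, 0, 0], [0, 0, 0]]
[[-0.1, 0.3, 0.8], [-0.1, 0.3, 0.8], [-0.1, 0.3, 0.8], [-0.1, 0.3, 0.8], [-0.1, 0.3, 0.8], [-0.1, 0.3, 0.8], [0, 0, 0], [0, 0, 0]]
```

Request:
{"method": "arm_command", "body": {"slide": [[0.018,-0.025,-0.004],[0.018,-0.025,-0.003],[0.018,-0.025,0],[0.017,-0.025,0],[0.014,-0.026,0],[0.01,-0.02,0],[0,0,0],[0,0,0]], "angular": [[-0.1,0.3,0.8],[-0.1,0.3,0.8],[-0.1,0.3,0.8],[-0.1,0.3,0.8],[0,0.2,0.8],[0,0.1,0.8],[0,0,0],[0,0,0]], "hand": [0.02,0.02,0.02,0.02,0.02,0.02,0.02,0.02]}}

```text
time: 38.85
tool_pos: [0.6317, 0.2111, 0.1314]
tcp_rot: [3.131, 0.24, -0.051]
wrist_force: [-0.1, -0.5, -1.8]
width: 0.311
```

```bash
python3 p.py .65 .207 .06 8.6 6; python3 snap.py w36
```

```text
t 38.85 pos [0.6317 0.2111 0.1314] yaw 8.75 tilt [-0.032 -0.004] d [ 0.0183 -0.0041 -0.0714] rot [-0.1  1.8  0.2] rows 1.6 F [-0.1 -0.5 -1.8] w 0.0266 q6 1.7
[[0.003, 0.001, 0.012], [0.003, 0.001, 0.012], [0.003, 0.001, 0.012], [0.003, 0.001, 0.012], [0.003, 0.001, 0.012], [0.003, 0.001, 0.012], [0, 0, 0], [0, 0, 0]]
[[-0.0, 0.3, 0.0], [-0.0, 0.3, 0.0], [-0.0, 0.3, 0.0], [-0.0, 0.3, 0.0], [-0.0, 0.3, 0.0], [-0.0, 0.3, 0.0], [0, 0, 0], [0, 0, 0]]
```

View pics/w36.png

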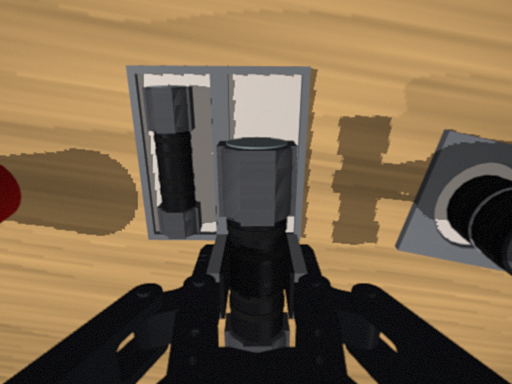

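Run:
```python
from h import *
import pickle
c=pickle.load(open('pics/w36.pkl','rb'))
X=back(c,[(127,67),(310.5,67.5),(149,240)],.008)[:,:2]; print(X.round(4),np.linalg.norm(X[1]-X[0]),np.linalg.norm(X[2]-X[0]),(X[1]+X[2])/2)
e=X[0]-X[2]; print(np.degrees(np.arctan2(e[1],e[0])))
A=back(c,[(168,87),(179,237)],.036)[:,:2]; print(A.round(4),np.linalg.norm(A[0]-A[1]),A.mean(0))
```

```text
[[0.7067 0.3219]
 [0.7276 0.183 ]
 [0.5579 0.3   ]] 0.14039538947654537 0.15037218806200628 [0.64274858 0.24152759]
8.348277198572285
[[0.699  0.2826]
 [0.5821 0.2671]] 0.11798501220007133 [0.64054985 0.27484132]
```

Request:
{"method": "arm_command", "body": {"slide": [[0.003,0.001,0.012],[0.003,0.001,0.016],[0.003,0,0.018],[0.003,0,0.018],[0.003,0,0.016],[0.002,0,0.01],[0,0,0],[0,0,0]], "angular": [[0,0.3,0],[0,0.3,0],[0,0.3,0],[0,0.3,0],[0,0.3,0],[0,0.2,0],[0,0,0],[0,0,0]], "hand": [0.02,0.02,0.02,0.02,0.02,0.02,0.02,0.02]}}

```text
time: 39.7
tool_pos: [0.6439, 0.2014, 0.0306]
tcp_rot: [3.131, 0.226, -0.012]
wrist_force: [0.4, 0.3, -1.6]
width: 0.314
```

```bash
python3 p.py .6505 .2065 .0202 8.6 4; python3 snap.py w37
```

```text
t 39.7 pos [0.6439 0.2014 0.0306] yaw 8.26 tilt [-0.0077 -0.0026] d [ 0.0066  0.0051 -0.0104] rot [ 0.1  0.5 -0.3] rows 0.3 F [ 0.4  0.3 -1.6] w 0.0268 q6 1.69
[[0.002, -0.001, 0.003], [0.002, -0.001, 0.003], [0.002, -0.001, 0.003], [0.002, -0.001, 0.003], [0, 0, 0], [0, 0, 0], [0, 0, 0], [0, 0, 0]]
[[0.0, 0.1, -0.1], [0.0, 0.1, -0.1], [0.0, 0.1, -0.1], [0.0, 0.1, -0.1], [0, 0, 0], [0, 0, 0], [0, 0, 0], [0, 0, 0]]
```

View pics/w37.png

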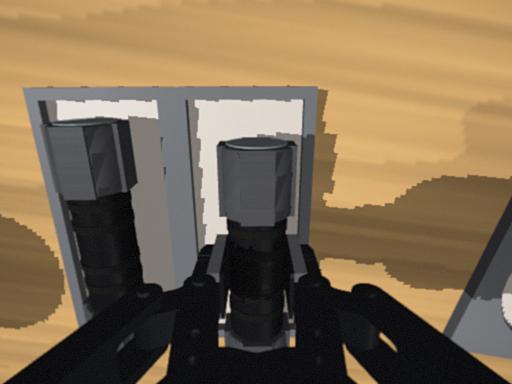

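Request:
{"method": "arm_command", "body": {"slide": [[0.002,-0.002,0],[0.002,-0.001,0],[0.001,-0.001,0],[0,0,0],[0,0,0.002],[0,0,0.002],[0,0,0],[0,0,0]], "angular": [[0,0.1,0],[0,0.1,-0.1],[0,0.1,-0.1],[0,0,0],[0,0,0],[0,0,0],[0,0,0],[0,0,0]], "hand": [0.02,0.02,0.02,0.02,0.02,0.02,0.02,0.02]}}

```text
time: 40.55
tool_pos: [0.6514, 0.2077, 0.0306]
tcp_rot: [3.133, 0.234, 0.007]
wrist_force: [-0.5, -0.5, -1.6]
width: 0.307
```

```bash
python3 p.py .6505 .2065 .0202 8.6 4
```

```text
t 40.55 pos [0.6514 0.2077 0.0306] yaw 8.53 tilt [0.0047 0.0001] d [-0.0009 -0.0012 -0.0104] rot [ 0.  -0.3 -0.1] rows 0.2 F [-0.5 -0.5 -1.6] w 0.0262 q6 1.7
[[-0.0, 0.0, 0.003], [-0.0, 0.0, 0.003], [-0.0, 0.0, 0.003], [-0.0, 0.0, 0.003], [0, 0, 0], [0, 0, 0], [0, 0, 0], [0, 0, 0]]
[[0.0, -0.1, -0.0], [0.0, -0.1, -0.0], [0.0, -0.1, -0.0], [0.0, -0.1, -0.0], [0, 0, 0], [0, 0, 0], [0, 0, 0], [0, 0, 0]]
```

Request:
{"method": "arm_command", "body": {"slide": [[0,0,0.002],[0,0,0.003],[0,0,0.003],[0,0,0.001],[0,0,0],[0,0,0],[0,0,0],[0,0,0]], "angular": [[0,-0.1,0],[0,-0.1,0],[0,0,0],[0,0,0],[0,0,0],[0,0,0],[0,0,0],[0,0,0]], "hand": [0.02,0.02,0.02,0.02,0.02,0.02,0.02,0.02]}}

```text
time: 41.35
tool_pos: [0.6512, 0.2075, 0.0204]
tcp_rot: [3.132, 0.233, 0.0]
wrist_force: [0.5, -0.7, -2.0]
width: 0.316
```

```bash
python3 p.py .6505 .2065 .0202 8.6 4;  python3 snap.py w38
```

```text
t 41.35 pos [0.6512 0.2075 0.0204] yaw 8.52 tilt [ 0.0001 -0.0007] d [-0.0007 -0.001  -0.0002] rot [ 0.   0.  -0.1] rows 0.0 F [ 0.5 -0.7 -2. ] w 0.027 q6 1.7
[[-0.0, 0.0, 0.0], [-0.0, 0.0, 0.0], [-0.0, 0.0, 0.0], [-0.0, 0.0, 0.0], [0, 0, 0], [0, 0, 0], [0, 0, 0], [0, 0, 0]]
[[0.0, 0.0, -0.0], [0.0, 0.0, -0.0], [0.0, 0.0, -0.0], [0.0, 0.0, -0.0], [0, 0, 0], [0, 0, 0], [0, 0, 0], [0, 0, 0]]
```

View pics/w38.png

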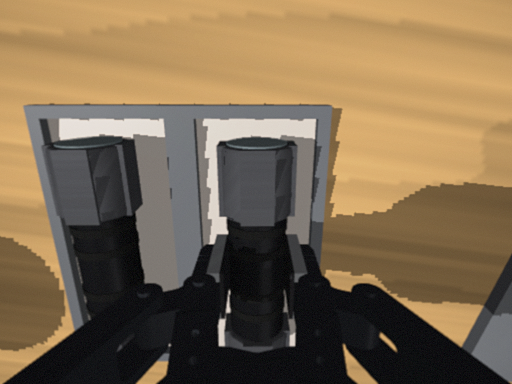

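Request:
{"method": "arm_command", "body": {"slide": [[0,0,0],[0,0,0],[0,0,0],[0,0,0],[0,0,0],[0,0,-0.02],[0,0,-0.04],[0,0,-0.04]], "angular": [[0,0,0],[0,0,0],[0,0,0],[0,0,0],[0,0,0],[0,0,0],[0,0,0],[0,0,0]], "hand": [0.028,0.032,0.036,0.04,0.045,0.045,0.045,0.045]}}

```text
time: 42.2
tool_pos: [0.6462, 0.2062, 0.1154]
tcp_rot: [3.129, 0.233, -0.021]
wrist_force: [0.9, 0.4, 0.3]
width: 0.528
```

Request:
{"method": "arm_command", "body": {"slide": [[0,0,-0.04],[-0.02,0,-0.04],[-0.03,0,-0.01],[-0.03,0,0],[-0.03,0,0],[-0.03,0,0],[-0.02,0,0],[0,0,0]], "angular": [[0,0,0],[0,0,0],[0,0,0],[0,0,0],[0,0,0],[0,0,0],[0,0,0],[0,0,0]], "hand": [0.045,0.045,0.045,0.045,0.045,0.045,0.045,0.045]}}

```text
time: 43.0
tool_pos: [0.4894, 0.1834, 0.221]
tcp_rot: [-3.132, -0.232, -0.01]
wrist_force: [-0.6, 0.1, -0.9]
width: 0.528
```

```bash
python3 p.py .5 .0 .25 8.6 8;  python3 snap.py w39; python3 snap.py t39 top;python3 snap.py s39 scene; python3 -c "
import cv2
im=cv2.imread('pics/s39.png')[110:300,60:420]; cv2.imwrite('pics/s39c.png',cv2.resize(im,None,fx=2.2,fy=2.2,interpolation=cv2.INTER_CUBIC))"
```

```text
t 43.0 pos [0.4894 0.1834 0.221 ] yaw 8.47 tilt [0.0064 0.0015] d [ 0.0106 -0.1834  0.029 ] rot [-0.  -0.4 -0.1] rows 4.1 F [-0.6  0.1 -0.9] w 0.0451 q6 1.73
[[-0.002, 0.023, -0.004], [-0.002, 0.023, -0.004], [-0.002, 0.023, -0.004], [-0.002, 0.023, -0.004], [-0.002, 0.023, -0.004], [-0.002, 0.023, -0.004], [-0.002, 0.023, -0.004], [-0.002, 0.023, -0.004]]
[[-0.0, -0.0, -0.0], [-0.0, -0.0, -0.0], [-0.0, -0.0, -0.0], [-0.0, -0.0, -0.0], [-0.0, -0.0, -0.0], [-0.0, -0.0, -0.0], [-0.0, -0.0, -0.0], [-0.0, -0.0, -0.0]]
```

View pics/w39.png

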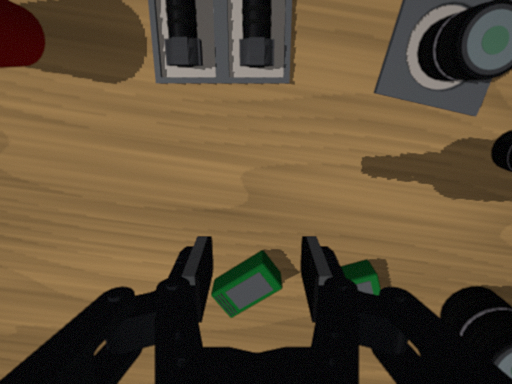

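View pics/s39c.png

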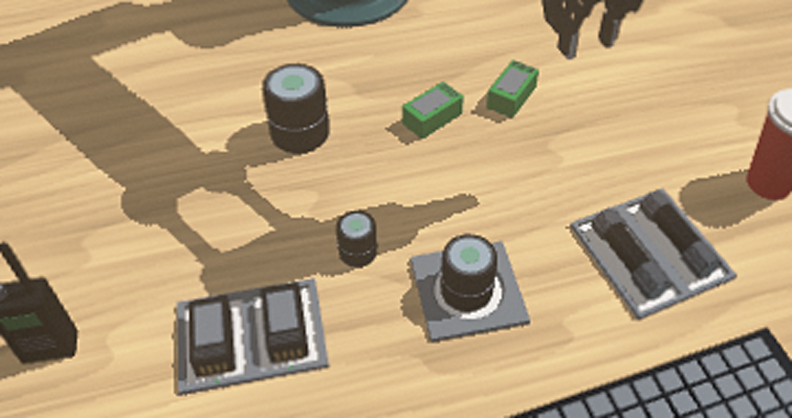

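View pics/t39.png

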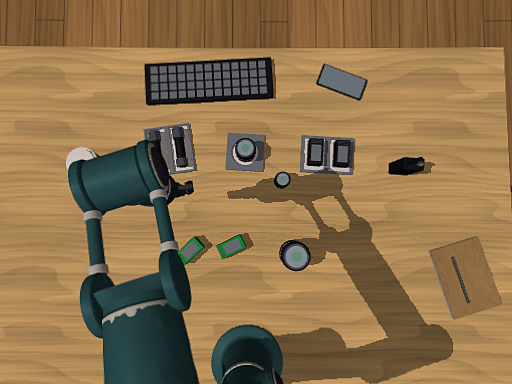

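Request:
{"method": "arm_command", "body": {"slide": [[-0.002,0.03,-0.01],[-0.003,0.04,-0.01],[-0.003,0.04,-0.01],[-0.003,0.04,-0.01],[-0.003,0.04,-0.01],[-0.003,0.04,0],[-0.003,0.03,0],[0,0,0]], "angular": [[0,0,0],[0,0,0],[0,0,0],[0,0,0],[0,0,0],[0,0,0],[0,0,0],[0,0,0]], "hand": [0.045,0.045,0.045,0.045,0.045,0.045,0.045,0.045]}}

```text
time: 43.95
tool_pos: [0.5224, -0.087, 0.2734]
tcp_rot: [3.131, 0.236, 0.023]
wrist_force: [0.3, 0.6, 0.5]
width: 0.529
```

Request:
{"method": "arm_command", "body": {"slide": [[0,0,0],[0,0,0],[0,0,0],[0,0,0],[0,0,0],[0,0,0],[0,0,0],[0,0,0]], "angular": [[0,0,0],[0,0,0],[0,0,0],[0,0,0],[0,0,0],[0,0,0],[0,0,0],[0,0,0]], "hand": [0.045,0.045,0.045,0.045,0.045,0.045,0.045,0.045]}}

```text
time: 44.75
tool_pos: [0.5241, -0.0835, 0.2725]
tcp_rot: [-3.131, -0.242, -0.021]
wrist_force: [-0.2, 0.0, -0.1]
width: 0.525
```

```bash
python3 snap.py t40 top; python3 p.py .4 0 .2 8 8|head -1; python3 -c "
import cv2
im=cv2.imread('pics/t40.png')[110:195,130:370]; cv2.imwrite('pics/t40c.png',cv2.resize(im,None,fx=3.3,fy=3.3,interpolation=cv2.INTER_CUBIC))"
```

```text
t 44.8 pos [ 0.5241 -0.0836  0.2725] yaw 8.82 tilt [0.0132 0.0019] d [-0.1241  0.0836 -0.0725] rot [ 0.  -0.8  0.8] rows 3.7 F [ 0.  -0.4 -0.6] w 0.0446 q6 1.21
```

View pics/t40c.png

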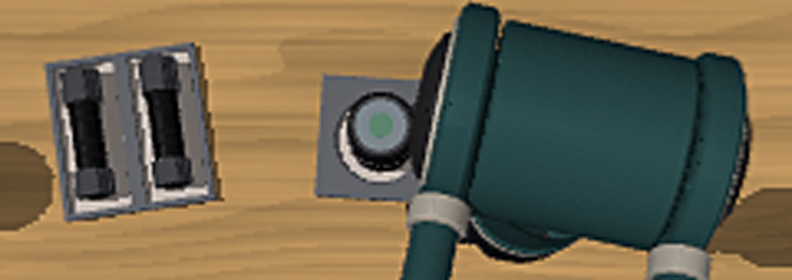

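Run:
```python
from h import *
import pickle
c=pickle.load(open('pics/t40.pkl','rb')); f=lambda p:np.array(p)/3.3+[130,110]-.35
T=back(c,f([(46,64),(193,43),(220,199),(67,220)]),.008)[:,:2]; ctr=T.mean(0); a=np.radians(8.5)
for e in ([(80,66),(96,199)],[(160,55),(175,188)]):
    A=back(c,f(e),.030)[:,:2]; d=A.mean(0)-ctr; g=A[0]-A[1]
    print('torch in tray',(d@[np.cos(a),np.sin(a)]).round(4),(d@[-np.sin(a),np.cos(a)]).round(4),np.linalg.norm(g).round(4),np.degrees(np.arctan2(g[1],g[0])).round(1))
im=cv2.imread('pics/t39.png')[125:185,290:370]; cv2.imwrite('pics/t39c.png',cv2.resize(im,None,fx=8,fy=8,interpolation=cv2.INTER_CUBIC))
```

```text
torch in tray -0.0002 0.0354 0.1252 7.7
torch in tray -0.0007 -0.0384 0.1253 7.0
```

View pics/t39c.png

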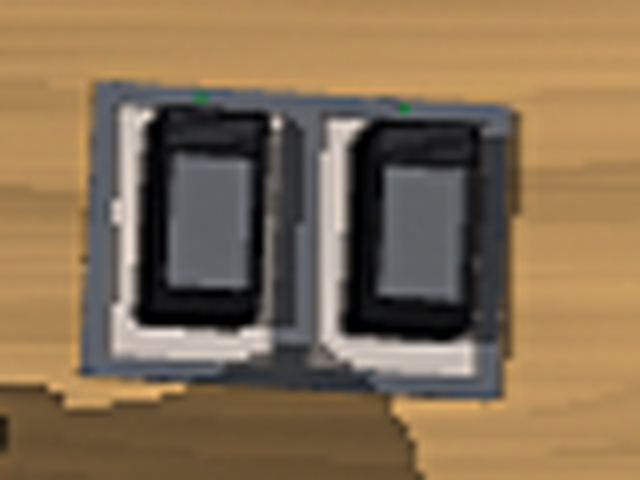

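Run:
```python
from h import *
import pickle
c=pickle.load(open('pics/t39.pkl','rb')); f=lambda p:np.array(p)/8+[290,125]-.44
print('cam',-c['R'].T@c['t'])
T=back(c,f([(93,82),(519,107),(502,400),(80,375)]),.008)[:,:2]; ctr=T.mean(0); a=np.radians(-3.5); print(ctr)
for r in ([(275,116),(262,325)],[(480,127),(468,338)]):
    A=back(c,f(r),.038)[:,:2]; d=A.mean(0)-ctr; print('right-edge mid in charger',(d@[np.cos(a),np.sin(a)]).round(4),'y centre',(d@[-np.sin(a),np.cos(a)]).round(4)+.022,np.linalg.norm(A[0]-A[1]).round(4))
```

```text
cam [ 0.42717668 -0.00927224  1.08090867]
[ 0.62388056 -0.24894596]
right-edge mid in charger 0.0012 y centre 0.039999999999999994 0.0803
right-edge mid in charger 0.0013 y centre -0.0379 0.081
```

All five placings check out in the pictures, so I'm handing the job in.

```bash
python3 -c "
from workcell import bot
print(bot.finish_job())"
```

```text
the job is handed in; nothing more can be done
None
```

I placed both torches, both battery packs and the middle-sized lens, and handed the job in at about 45 s of the 115 s allowed. The hand-in gave no verdict.

My last checks from the camera images:

| Item | Place | Measured position | Target |
|---|---|---|---|
| Torch 1 | Torch tray, +y channel | x about 0 mm, y +35 mm | 0, +36 mm |
| Torch 2 | Torch tray, −y channel | x about −1 mm, y −38 mm | 0, −36 mm |
| Battery pack 1 | Charger, +y bay | x +1 mm, y +40 mm | 0, +40 mm |
| Battery pack 2 | Charger, −y bay | x +1 mm, y −38 mm | 0, −40 mm |
| Lens | Lens tray recess, glass up | about 1 mm off centre | 0 mm |

- **Seating:** I did not measure final heights or tilts directly. Each item was let go within about 1 to 2 mm of its floor, with the tool under 0.01 rad off vertical, and the pictures show each one lying flat or standing inside its rim.
- **Disagreements:** The wrist and top cameras differed by 2 to 6 mm in x, so I averaged them. Torch 1 came out 3 to 4 mm different between two of my checks. All of this is well inside the limits.
- **Cup and radio:** No move went near either, and both were still standing in the last scene picture. I did not measure how far they might have shifted.

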